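Seat a bar in the drilling fixture and throw its toggle clamp

TASK

Load the loose aluminium bar into the channel of the drilling fixture and slide it gently along until its end is right up against the brass stop screw, then let go and push the red handle of the toggle clamp down over centre, fully home, so that its pad holds the bar down. Do not shove the stop screw or lean hard on the clamp, and leave the other things on the bench alone.

Things in the scene. Friction and masses are not known exactly. Their poses are not given: they have to be found in the camera images.
- fixture: Drilling fixture bolted to the bench: aluminium plate 205 x 70 x 12 mm with a toggle clamp at one end and a channel for the bar. Origin at bench height under the clamp's front pivot; the plate runs from x = -70 to +135 mm. Its x axis points along the channel to the open end, away from stop and clamp; y across, z up. The clamp's bracket (x = -45 to 13) is 31 mm wide.
- channel (a point): Point on the channel's floor (the plate's top, z = 12 mm) at the outer ends of its two guide rails, fixture x = 96, y = 0; axes as the fixture's. The rails run inward to x = 38, stand 10 mm over the floor and leave 33.2 mm between them: 1.6 mm play on each side of the bar. Outside x = 96 nothing stands beside the bar, and its end sticks out past the plate.
- stop_lug (a point): Front of the steel lug (32 mm wide, top at z = 36) that carries the brass stop screw, at the screw's axis: fixture x = 26, y = 0, z = 22.5 mm; axes as the fixture's. The screw, 10 mm thick, has a flat end facing +x. It is set anew for each batch: its end lies somewhere from 8 to 39 mm in front of this point and is not reported, so feel for it with the bar. 4 to 8 N is plenty; 15 N may shift it.
- bar: Loose aluminium bar, 110 x 30 x 22 mm, about 0.2 kg (x long, y wide, z up), blue scribed crosses at both ends; origin in the middle of its underside; starts flat on the bench. Either end may go to the stop. Seated, it has an end on the stop screw; grip it across its width some 28 mm from the other end, which clears rails and clamp.
- clamp_handle (a joint): Angle of the clamp handle, rad: 0 = open (start), growing as it is pushed back and down; 1.03 = dead centre, 1.15 = home on a hard stop. From about 0.3 the arm's weight carries it on until the pad rests on the bar (about 0.66). Then it pushes back, most near 0.85 (7 to 12 N at the grip); past 1.03 it is drawn on and locks. Let go sooner, it springs back.
- handle_hinge (a point): Middle of the handle's hinge, fixture x = -34, y = 0, z = 38 mm; axes as the fixture's, the hinge axis along y. The handle starts leaning up some 70 degrees towards -x and swings down to nearly level, pointing to -x; open, its top stands 142 mm over the bench. In front of it (+x) is the pad's raised arm, which reaches x = 60, z = 116 mm.
- handle_grip (a point): Point on the axis of the red grip, 78.5 mm from the hinge; the grip is round, 17 mm thick, and runs from 40 mm nearer the hinge to 30 mm further out. Fixture frame: x = -57, z = 113 mm when open, x = -112, z = 47 mm when home, y = 0. Push on the side that faces +x and up, following its arc.
- clamp_pad: Black rubber pad, 16 mm across, on the clamp arm's sprung spindle; origin in the middle of its lower face. Raised when open; comes down at fixture x = 76 mm on the bar's top (z = 34 mm) and then presses with some 35 N.
- side_cutters: Side cutters with red sleeves lying on the bench, 154 x 48 x 14 mm, origin in the middle below; to be left alone.
- solder_reel: Part-used grey solder reel standing on its flange, 54 mm across, 35 mm high, origin in the middle below; to be left alone.
- tape_measure: Green and yellow pocket tape measure, 54 x 63 x 27 mm, origin in the middle below; to be left alone.
- coil: Loose wire coil of an iron stand, lying, 83 x 31 x 31 mm, origin below its middle; to be left alone.
- red_tape: Red and black pocket tape measure, 62 x 88 x 31 mm, origin in the middle below; to be left alone.

How it is judged:
By the outcome, as a careful person would: the job done as asked, in the order asked, and still so for the second after the job is handed in, with the robot touching nothing.
It also fails if it takes over 64 s, if anything falls off the work surface, if the arm or the gripper's body presses on something with over 40 N, if the wrist force passes 120 N, or if a joint passes its speed limit or range.

ROBOT

A 7-joint arm with a two-finger parallel gripper is mounted at the origin on a cart in front of the work surface, level with it; the furniture and walls round the work are solid. World frame = base frame: x ahead of the robot, y to its left, z up, the work surface at z = 0. Lengths are in mm, angles in rad, forces in N, time in s.
With the tool pointing down it reaches from about 425 to 875 mm from the base axis. Payload 8.4 kg.
Tool frame: the origin (TCP) lies midway between the tips of the shut fingers; the grasp point (between the pads) lies 19 mm behind it; z points along the fingers, x is the direction in which the jaws open and shut, and the axes are right-handed (so a half turn about z gives the same grasp; the last joint's range is limited). The gripper opens to 87 mm and grips with 3 to 60 N. Pads are 19 mm wide; open, the fingers measure 117 mm over their backs; the gripper's body (75 mm by 190 mm) begins 51 mm behind the grasp point.
Start: joints at [-1.343, 0.333, 0.04, 1.465, -0.013, 1.343, -0.059], TCP at [208.659, 615.568, 196.546] pointing down, gripper open.
Joint ranges: [-2.58, 2.58], [-0.38, 2.09], [-1.3, 1.39], [0.25, 2.4], [-1.5, 4.64], [0.08, 2.09], [-2.65, 2.65]. Speed limits (rad/s): [2.22, 2.22, 2.79, 2.79, 3.14, 3.14, 3.14].

INTERFACE

Orientations are given as a unit quaternion [w, x, y, z].
In Python, from station import r, optics, look_for, tip_of gives the robot as it stands.
- The arm moves only by the tool apply_moves, never from a script. Its argument "targets" is a list of rows, each a list of 4 numbers: the shift along the tool's x, y, z scaled (see below), then the turn about the tool's z scaled (see below). A call has 1 to 10 rows; each row is the pose to reach, as a shift and turn from the pose commanded when the call began, along the tool's axes at that moment; what a row does not reach only later rows make up. The controller multiplies each number of a shift by 0.5 m and each number of a turn by 120 degrees. A row lasts 1/10 s, in which the tool goes at most 50 mm and 8.59 degrees, less where a joint would pass 70% of its speed; a pose out of reach is approached as far as the arm can. A call with a number of a shift or a turn outside -1 to 1 is refused whole. A call with a gripper value outside its range is refused whole. "hand" is the opening, from 0 (shut) to 1 (fully open), set as the call begins (left out, the last holds). The fingers move at their own pace and stop on an object; "force" is the grip in N (left out, the last holds). Time passes only in rows, so rows that repeat a pose let the fingers close. It gives the time, the measured TCP pose, the force and the opening at its end, in the units of the state.
- r.state(): the state, without advancing time (a new reading comes with each control period).
- optics.camera(name): name is "side" or "top"; returns a dict with "frame" (400x640x3 uint8, blue, green, red), "range_z" (400x640 float32, mm along the optical axis (not along the pixel's ray), 0 where there is no reading), "fovy" (degrees; the focal length in pixels is half the picture's height over the tangent of half this angle, whatever the lens; pixels are square), "cx", "cy" (the principal point, pixels), "dist_coeffs" ([k1, k2, p1, p2, k3] as OpenCV has them; the pictures are not rectified), "rvec" (rotation vector, rad) and "tvec" (3), from world to camera coordinates, as OpenCV has them. Camera axes: x right, y down, z forward; pixel columns grow to the right and rows downward; lengths in mm; the calibration is good to about 2 mm. A picture is of the moment at which its call begins.
- r.finish_job(): hands the job in, once; it reports no verdict.
Trained networks look in a picture, given as the dict that the camera call returned (one of the last four; its "shot" number tells which), for a name from the list of things; names that differ only in an ending like _2 or _b are one class to them, and where a whole thing is asked for, a point or a joint stands for the part that bears it (a point fixed in the world has none). Each returns a list of dicts, best first, with "p" (0 to 1); they miss things now and then, are a little off and sometimes report something else, mostly with a low value. They report only what shows in the picture. A call takes as long as a camera call.
- look_for(picture, query): "point" ([x, y, z] in mm, in world coordinates, good to about 4 mm: the middle of the surface that is visible of it).
- tip_of(picture, query): "point" ([x, y, z] in mm, in world coordinates, good to about 4 mm: a listed point, or the origin of a listed thing).
The state is a dict: "time": time; "joint_positions": joint angles; "joint_vel": joint speeds; "effort": joint torques, N m; "ee_pos": TCP position; "ee_rot": TCP orientation; "force": force on the tool from outside, world axes, zero at the start; "torque": the same for the moment, N m; "width": finger opening in mm.
Only numpy, scipy, OpenCV 4.12 (cv2) and the standard library are available. Lean on these libraries where they do the work, as an engineer would, in place of code of your own. Each camera call takes 0.05 s, during which the arm holds its last target.

## Working session

There is one attempt and no reset: what is moved stays moved. The work goes in short steps, Python scripts to look and compute and a tool call to move; the robot and the scene stay as the last step left them, time stands still between calls to the robot, and variables do not carry over. Pictures are saved under pics/ and viewed, and the job is handed in when it is done.

Besides the shell and the picture viewer there is one more tool, called after "Request:" in YAML: its name, and indented under it one key for each argument. apply_moves: Moves the arm, as the interface text tells. Its arguments: {"type":"object","properties":{"targets":{"type":"array","items":{"type":"array","items":{"type":"number"}}},"hand":{"type":"number"},"force":{"type":"number"}},"required":["targets"]}

```bash
mkdir -p pics; ls; cat > h.py <<'E'
import numpy as np, cv2
from station import r, optics, look_for, tip_of
from scipy.spatial.transform import Rotation as R
def cam(n,save=None):
    p=optics.camera(n)
    if save: cv2.imwrite('pics/'+save,p['frame'])
    return p
def K(p):
    f=200/np.tan(np.radians(p['fovy'])/2)
    return np.array([[f,0,p['cx']],[0,f,p['cy']],[0,0,1.]])
def world(p,u,v,z=None):
    n=cv2.undistortPoints(np.array([[[u,v]]],float),K(p),np.array(p['dist_coeffs'],float))[0,0]
    Rm=cv2.Rodrigues(np.array(p['rvec'],float))[0];t=np.array(p['tvec'],float).ravel()
    d=Rm.T@np.array([n[0],n[1],1]);c=-Rm.T@t
    if z is None: s=p['range_z'][int(round(v)),int(round(u))]
    else: s=(z-c[2])/d[2]
    return c+s*d
def proj(p,P):
    return cv2.projectPoints(np.array(P,float).reshape(-1,1,3),np.array(p['rvec'],float),np.array(p['tvec'],float),K(p),np.array(p['dist_coeffs'],float))[0].reshape(-1,2)
E
python3 - <<'E'
from h import *
np.set_printoptions(precision=1,suppress=True)
s=r.state(); print(s)
for n in ('top','side'):
    p=cam(n,n+'0.png'); print(n,p['fovy'],cv2.Rodrigues(np.array(p['rvec'],float))[0],p['tvec'])
    for q in ('fixture','channel','stop_lug','bar','clamp_handle','handle_hinge','handle_grip','clamp_pad','side_cutters','solder_reel','tape_measure','coil','red_tape'):
        try:
            print(q,[(np.array(d['point']).round(),round(d['p'],2)) for d in tip_of(p,q)[:2]])
        except Exception as e: print(q,e)
E
```

```text
pics
{'time': 0.0, 'joint_positions': array([-1.3,  0.3,  0. ,  1.5, -0. ,  1.3, -0.1]), 'joint_vel': array([-0.,  0., -0., -0.,  0.,  0.,  0.]), 'effort': array([ -0. , -65.6,   1.3, -40.4,  -0.1,   0. ,   0. ]), 'ee_pos': array([208.5, 615.1, 195.7]), 'ee_rot': array([ 0. ,  0.8,  0.6, -0. ]), 'force': array([-0.3,  0.6,  0.4]), 'torque': array([0., 0., 0.]), 'width': 87.07715767074092}
top 54.08846082548494 [[ 0.  -1.   0. ]
 [-1.  -0.  -0.2]
 [ 0.2  0.  -1. ]] [  -6.   552.1 1169. ]
fixture [(array([498., 150.,  -2.]), 0.61)]
channel [(array([500.,  51.,  12.]), 0.57)]
stop_lug [(array([500., 119.,  21.]), 0.58)]
bar [(array([ 486., -286.,   -1.]), 0.83)]
clamp_handle it knows: bar, channel, clamp_pad, coil, fixture, handle_grip, handle_hinge, red_tape, side_cutters, solder_reel, stop_lug, tape_measure
handle_hinge [(array([502., 181.,  37.]), 0.68)]
handle_grip [(array([496., 207., 110.]), 0.52), (array([498.,  52.,  11.]), 0.31)]
clamp_pad [(array([501., 116.,  20.]), 0.56), (array([501.,  88.,  82.]), 0.55)]
side_cutters [(array([ 490., -455.,   -2.]), 0.62)]
solder_reel [(arr
[... 461 characters left out ...]
 26.]), 0.89), (array([ 489., -283.,   -1.]), 0.35)]
bar [(array([ 490., -283.,    2.]), 0.59), (array([ 557., -164.,    3.]), 0.44)]
clamp_handle it knows: bar, channel, clamp_pad, coil, fixture, handle_grip, handle_hinge, red_tape, side_cutters, solder_reel, stop_lug, tape_measure
handle_hinge []
handle_grip [(array([497., 201., 113.]), 0.7)]
clamp_pad [(array([497.,  86.,  80.]), 0.46)]
side_cutters [(array([ 488., -454.,   -4.]), 0.69)]
solder_reel [(array([ 558., -164.,    1.]), 0.84), (array([504.,  53.,  11.]), 0.73)]
tape_measure [(array([618.,  86.,   1.]), 0.73), (array([497., 148.,  -1.]), 0.61)]
coil [(array([439., 314.,   1.]), 0.63)]
red_tape [(array([488., 441.,  -4.]), 0.47)]
```

View pics/top0.png

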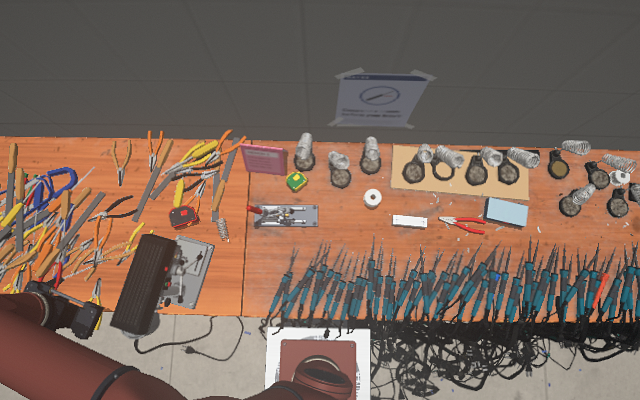

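View pics/side0.png

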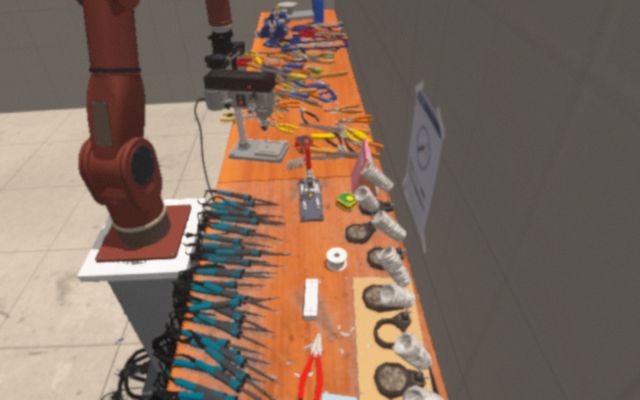

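The top view shows the fixture around pixel (283,216), with its open end to the right (world -y), and the bar at (410,221). In the side view the bar is at (311,298) and the fixture at (312,200). Next I'll measure both more closely.

```bash
python3 - <<'E'
from h import *
np.set_printoptions(precision=1,suppress=True)
p=cam('top'); q=cam('side')
a=cv2.resize(p['frame'][170:260,230:330],None,fx=4,fy=4,interpolation=cv2.INTER_CUBIC)
b=cv2.resize(p['frame'][195:245,375:445],None,fx=5.7,fy=5.7,interpolation=cv2.INTER_CUBIC)[:285,:400]
cv2.imwrite('pics/z1.png',np.vstack([a,b]))
cv2.imwrite('pics/z2.png',cv2.resize(q['frame'][130:330,260:380],None,fx=3,fy=3,interpolation=cv2.INTER_CUBIC))
def pts(p,zlo,zhi,xlo,xhi,ylo,yhi):
    v,u=np.mgrid[0:400,0:640]; z=p['range_z']; m=z>0
    uv=np.stack([u[m],v[m]],1).astype(float)
    n=cv2.undistortPoints(uv[:,None],K(p),np.array(p['dist_coeffs'],float))[:,0]
    c=np.c_[n,np.ones(len(n))]*z[m][:,None]
    Rm=cv2.Rodrigues(np.array(p['rvec'],float))[0]
    w=(c-np.array(p['tvec'],float).ravel())@Rm
    k=(w[:,2]>zlo)&(w[:,2]<zhi)&(w[:,0]>xlo)&(w[:,0]<xhi)&(w[:,1]>ylo)&(w[:,1]<yhi)
    return w[k],uv[k]
for nm,c in(('top',p),('side',q)):
    for lab,box in(('bar',(14,30,430,540,-370,-210)),('plate',(6,30,440,560,0,250)),('bench',(-15,10,520,530,-380,-200))):
        w,_=pts(c,*box); 
        if len(w)<5: print(nm,lab,len(w));continue
        rc=cv2.minAreaRect(w[:,:2].astype(np.float32))
        print(nm,lab,len(w),rc,np.median(w[:,2]),w.min(0),w.max(0))
# blue crosses
hsv=cv2.cvtColor(p['frame'],cv2.COLOR_BGR2HSV)
E
```

```text
Traceback (most recent call last):
ValueError: all the input array dimensions except for the concatenation axis must match exactly, but along dimension 1, the array at index 0 has size 400 and the array at index 1 has size 399
```

```bash
cat >> h.py <<'E'
def pts(p,zlo,zhi,xlo,xhi,ylo,yhi):
    v,u=np.mgrid[0:400,0:640]; z=p['range_z']; m=z>0
    uv=np.stack([u[m],v[m]],1).astype(float)
    n=cv2.undistortPoints(uv[:,None],K(p),np.array(p['dist_coeffs'],float))[:,0]
    c=np.c_[n,np.ones(len(n))]*z[m][:,None]
    Rm=cv2.Rodrigues(np.array(p['rvec'],float))[0]
    w=(c-np.array(p['tvec'],float).ravel())@Rm
    k=(w[:,2]>zlo)&(w[:,2]<zhi)&(w[:,0]>xlo)&(w[:,0]<xhi)&(w[:,1]>ylo)&(w[:,1]<yhi)
    return w[k],uv[k]
E
python3 - <<'E'
from h import *
np.set_printoptions(precision=1,suppress=True)
p=cam('top'); q=cam('side')
a=cv2.resize(p['frame'][170:250,230:330],(500,300),interpolation=cv2.INTER_CUBIC)
b=cv2.resize(p['frame'][200:240,375:445],(500,286),interpolation=cv2.INTER_CUBIC)
cv2.imwrite('pics/z1.png',np.vstack([a,b]))
cv2.imwrite('pics/z2.png',cv2.resize(q['frame'][130:330,260:380],None,fx=3,fy=3,interpolation=cv2.INTER_CUBIC))
for nm,c in(('top',p),('side',q)):
    for lab,box in(('bar',(14,30,430,540,-370,-210)),('plate',(6,30,440,560,0,250)),('bench',(-15,10,520,530,-380,-200))):
        w,_=pts(c,*box); 
        if len(w)<5: print(nm,lab,len(w));continue
        rc=cv2.minAreaRect(w[:,:2].astype(np.float32))
        print(nm,lab,len(w),rc,np.median(w[:,2]),w.min(0),w.max(0))
E
```

```text
top bar 328 ((489.2796936035156, -283.7945556640625), (109.72772216796875, 30.67970848083496), 86.10579681396484) 21.70720007788252 [ 471.8 -338.9   14.1] [ 506.4 -228.7   29.8]
top plate 1042 ((499.87432861328125, 124.6072998046875), (237.96804809570312, 113.84697723388672), 87.86148071289062) 13.183380428415777 [440.1   5.3   6.1] [558.2 241.8  29.8]
top bench 163 ((525.0419311523438, -288.9671630859375), (9.876911163330078, 177.0507049560547), 0.08199863135814667) 0.4085961264340922 [ 520.  -377.5   -6.5] [ 530.  -200.4    7.8]
side bar 475 ((487.1385498046875, -287.69854736328125), (113.02043914794922, 30.004352569580078), 85.8204574584961) 22.261548271174718 [ 469.9 -343.6   14.2] [ 505.1 -231.2   26.6]
side plate 784 ((497.18658447265625, 109.9471664428711), (69.8700180053711, 207.57049560546875), 1.015548825263977) 12.216140886018266 [461.7   6.4   6.2] [533.7 213.2  30. ]
side bench 244 ((525.0176391601562, -290.51068115234375), (9.941850662231445, 177.3386688232422), 0.003728341544046998) 0.2987028731971506 [ 520.  -379.2   -3.7] [ 530.  -201.8    5. ]
```

View pics/z1.png

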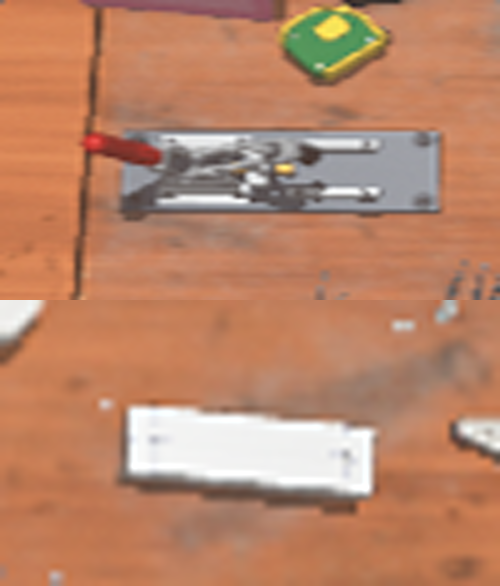

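View pics/z2.png

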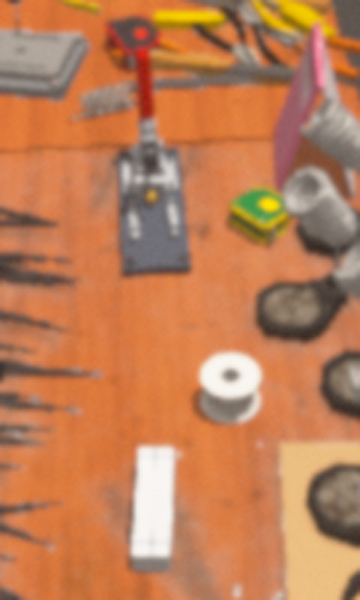

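```bash
python3 - <<'E'
from h import *
from scipy.optimize import least_squares
np.set_printoptions(precision=2,suppress=True)
s=r.state(); print(R.from_quat(np.roll(s['ee_rot'],-1)).as_matrix(),s['time'])
for nm in('top','side'):
    p=cam(nm)
    Rm=cv2.Rodrigues(np.array(p['rvec'],float))[0]; print(nm,-Rm.T@np.array(p['tvec'],float).ravel(), K(p)[0,0])
    # depth based plate: points 9..15 near plate
    for lab,box in(('plate',(7.5,17,455,545,0,235)),):
        w,uv=pts(p,*box)
        # per y-bin extents
        for y0 in range(10,220,20):
            k=(w[:,1]>=y0)&(w[:,1]<y0+20)
            if k.sum()>3: print(y0,np.percentile(w[k,0],[2,98]),k.sum())
        print('y ext',np.percentile(w[:,1],[0.5,99.5]))
    hsv=cv2.cvtColor(p['frame'],cv2.COLOR_BGR2HSV)
    # saturation profile along world-x lines at z=12 (sub-pixel sampling)
    S=hsv[:,:,1].astype(np.float32)
    for z,yl in((12,(25,35,45,60,80,100,120,140)),(22,(-330,-320,-310,-300,-290,-280,-270,-260,-250,-240))):
        out=[]
        for y in yl:
            xs=np.arange(440,560,.5)
            uv=proj(p,np.c_[xs,np.full(len(xs),y),np.full(len(xs),z)]).astype(np.float32)
            prof=cv2.remap(S,uv[:,0][None],uv[:,1][None],cv2.INTER_LINEAR)[0]
            bg=np.median(prof[:30]);bg2=np.median(prof[-30:])
            mid=np.interp(488 if z>20 else 530,xs,prof)
            t=(bg+mid)/2
            k=np.where(prof<t)[0]
            out.append((y,xs[k[0]] if len(k) else 0,xs[k[-1]] if len(k) else 0))
        print(nm,z,np.array(out))
E
```

```text
[[ 0.32  0.95 -0.  ]
 [ 0.95 -0.32 -0.  ]
 [-0.    0.   -1.  ]] 1.5
top [ 294.12    1.98 1258.91] 391.7741427362008
10 [469.19 534.16] 99
30 [468.52 533.73] 129
50 [467.96 533.57] 92
70 [467.33 533.49] 86
90 [466.78 533.1 ] 62
110 [466.56 532.26] 62
130 [465.94 531.54] 56
150 [465.53 534.44] 64
170 [465.19 534.42] 59
190 [464.77 533.06] 91
210 [469.15 532.36] 16
y ext [ 14.42 212.61]
top 12 [[ 25.  464.5 535.5]
 [ 35.  464.5 535.5]
 [ 45.  464.  535. ]
 [ 60.  463.5 535. ]
 [ 80.  463.  534.5]
 [100.  465.  534. ]
 [120.  464.  533.5]
 [140.  463.5 533. ]]
top 22 [[-330.   467.5  502.5]
 [-320.   468.   502.5]
 [-310.   468.   503. ]
 [-300.   469.   503. ]
 [-290.   469.5  505.5]
 [-280.   472.   504.5]
 [-270.   472.   505. ]
 [-260.   473.   506.5]
 [-250.   474.   507. ]
 [-240.   474.   507. ]]
side [ 500.36 -912.02  829.93] 407.02495169314506
10 [467.01 531.5 ] 93
30 [463.99 531.84] 101
50 [464.29 531.44] 75
70 [464.49 530.91] 64
90 [464.64 530.92] 63
110 [464.83 529.7 ] 56
130 [461.83 530.63] 43
150 [461.86 528.79] 49
170 [462.15 529.36] 34
190 [462.19 529.85] 41
210 [465.41 526.62] 4
y ext [  7.09 210.29]
side 12 [[ 25.  465.  533. ]
 [ 35.  464.  533.5]
 [ 45.  463.  533.5]
 [ 60.  462.5 533. ]
 [ 80.  463.  533. ]
 [100.  464.  532.5]
 [120.  463.  531.5]
 [140.  462.5 531.5]]
side 22 [[-330.   467.   503. ]
 [-320.   467.   503.5]
 [-310.   468.5  504. ]
 [-300.   470.   504.5]
 [-290.   470.   504.5]
 [-280.   471.5  504.5]
 [-270.   472.   505.5]
 [-260.   473.   506. ]
 [-250.   473.5  507.5]
 [-240.   474.5  510. ]]
```

```bash
python3 - <<'E'
from h import *
p=cam('top'); q=cam('side')
g=np.full((8,14),-1.)
for c in(p,q):
    w,_=pts(c,-20,700,150,750,-500,800)
    for a,b,z in w:
        i=int((a-150)//75);j=int((b+500)//93); g[i,min(j,13)]=max(g[i,min(j,13)],z)
print('cols y from',[int(-500+93*j) for j in range(14)])
for i in range(8): print(150+75*i,g[i].astype(int))
E
```

```text
cols y from [-500, -407, -314, -221, -128, -35, 58, 151, 244, 337, 430, 523, 616, 709]
150 [ 35  61  42  59  43  62  40 696 699 699 687 513 334  18]
225 [ 62  63  63  65  46  63  44   7   6 314 635 613 498  72]
300 [ 65  64  65  64  46  66  45   7 153 314 313  71  77  81]
375 [ 38  55  58  55  36  59  36   7  31 314 312  69  81  80]
450 [ 19  28  30   7   7  27 119 145  69  68  47  29  81  88]
525 [19 19 19 43 23 20 30 18 69 62 52 36 73 85]
600 [173 187 189 159 171 168 163 144  96  83  78  59  58  39]
675 [158 180 187 165 122 171 173 152 152  89  74  66  57  11]
```

```bash
cat >> h.py <<'E'
def yaw():
    m=R.from_quat(np.roll(r.state()['ee_rot'],-1)).as_matrix(); return np.arctan2(m[1,0],m[0,0])
def go(to,yawdeg=None,frm=None,y0=None):
    "scaled row from measured/commanded pose to world target"
    s=r.state(); f=np.array(s['ee_pos'] if frm is None else frm,float); y=yaw() if y0 is None else np.radians(y0)
    m=np.array([[np.cos(y),np.sin(y),0],[np.sin(y),-np.cos(y),0],[0,0,-1]])
    d=m.T@(np.array(to,float)-f)
    t=0 if yawdeg is None else -((yawdeg-np.degrees(y)+180)%360-180)
    print('row',np.round(d/500,4),np.round(t/120,4),'mm',np.round(d,1),'turn',round(t,2),'| t',round(s['time'],2),'pos',f.round(1),'yaw',round(np.degrees(y),2),'F',np.round(s['force'],1),'w',round(s['width'],1))
E
python3 - <<'E'
from h import *
go((208,615,400)); go((500,350,400),-3.7); go((590,0,400),-3.7);go((487,-312,200),-3.7)
E
```

```text
row [-0.0015 -0.0009 -0.4069] 0.0 mm [  -0.8   -0.4 -203.5] turn 0 | t 1.7 pos [208.7 615.6 196.5] yaw 71.27 F [-0.3  0.4  0.3] w 87.1
row [-0.316   0.7224 -0.4069] 0.6248 mm [-158.   361.2 -203.5] turn 74.97 | t 1.7 pos [208.7 615.6 196.5] yaw 71.27 F [-0.3  0.4  0.3] w 87.1
row [-0.9211  1.1176 -0.4069] 0.6248 mm [-460.6  558.8 -203.5] turn 74.97 | t 1.7 pos [208.7 615.6 196.5] yaw 71.27 F [-0.3  0.4  0.3] w 87.1
row [-1.5782  1.1228 -0.0069] 0.6248 mm [-789.1  561.4   -3.5] turn 74.97 | t 1.7 pos [208.7 615.6 196.5] yaw 71.27 F [-0.3  0.4  0.3] w 87.1
```

Request:
apply_moves:
  targets:
    - [0,0,-0.1,0]
    - [0,0,-0.2,0]
    - [0,0,-0.3,0]
    - [0,0,-0.4,0]
    - [0,0,-0.4,0]
    - [-0.316,0.72,-0.4,0.625]
    - [-0.316,0.72,-0.4,0.625]
    - [-0.316,0.72,-0.4,0.625]
    - [-0.316,0.72,-0.4,0.625]
    - [-0.316,0.72,-0.4,0.625]

```text
time: 2.7
ee_pos: [394.4, 445.3, 396.7]
ee_rot: [-0.0, 0.97, 0.242, 0.0]
force: [0.0, 0.1, -0.9]
width: 87.1
```

```bash
python3 - <<'E'
from h import *
go((500,350,400),-3.7); go((590,0,400),-3.7);go((487,-312,200),-3.7)
E
```

```text
row [ 0.0972  0.2673 -0.0065] 0.2638 mm [ 48.6 133.7  -3.3] turn 31.65 | t 2.7 pos [394.4 445.3 396.7] yaw 27.95 F [ 0.   0.1 -0.9] w 87.1
row [-0.072   0.97   -0.0065] 0.2638 mm [-36.  485.   -3.3] turn 31.65 | t 2.7 pos [394.4 445.3 396.7] yaw 27.95 F [ 0.   0.1 -0.9] w 87.1
row [-0.5465  1.4247  0.3935] 0.2638 mm [-273.2  712.3  196.7] turn 31.65 | t 2.7 pos [394.4 445.3 396.7] yaw 27.95 F [ 0.   0.1 -0.9] w 87.1
```

Request:
apply_moves:
  targets:
    - [0.097,0.267,0,0.264]
    - [0.097,0.267,0,0.264]
    - [0.097,0.267,0,0.264]
    - [-0.072,0.97,0,0.264]
    - [-0.072,0.97,0,0.264]
    - [-0.072,0.97,0,0.264]
    - [-0.072,0.97,0,0.264]
    - [-0.072,0.97,0,0.264]
    - [-0.072,0.97,0,0.264]
    - [-0.072,0.97,0,0.264]

```text
time: 3.7
ee_pos: [588.6, 12.0, 396.9]
ee_rot: [-0.0, 1.0, -0.029, 0.0]
force: [0.4, 0.2, -0.6]
width: 87.1
```

```bash
python3 - <<'E'
from h import *
go((487,-312,200),-3.7)
E
```

```text
row [-0.165   0.6588  0.3937] 0.0029 mm [-82.5 329.4 196.9] turn 0.34 | t 3.7 pos [588.6  12.  396.9] yaw -3.36 F [ 0.4  0.2 -0.6] w 87.1
```

Request:
apply_moves:
  targets:
    - [-0.165,0.659,0.394,0.003]
    - [-0.165,0.659,0.394,0.003]
    - [-0.165,0.659,0.394,0.003]
    - [-0.165,0.659,0.394,0.003]
    - [-0.165,0.659,0.394,0.003]
    - [-0.165,0.659,0.394,0.003]
    - [-0.165,0.659,0.394,0.003]
    - [-0.165,0.659,0.394,0.003]
    - [-0.165,0.659,0.394,0.003]
    - [-0.165,0.659,0.394,0.003]

```text
time: 4.7
ee_pos: [486.0, -310.8, 199.2]
ee_rot: [-0.0, 0.999, -0.034, -0.0]
force: [1.6, 1.3, 0.3]
width: 87.2
```

```bash
python3 - <<'E'
from h import *
go((486.5,-312,100),-3.7)
go((486.5,-312,5),-3.7)
p=cam('top'); q=cam('side')
a=cv2.resize(p['frame'][180:260,370:470],(500,400),interpolation=cv2.INTER_CUBIC)
b=cv2.resize(q['frame'][230:400,250:400],(300,340),interpolation=cv2.INTER_CUBIC)
c=np.zeros((400,800,3),np.uint8);c[:,:500]=a;c[:340,500:]=b
cv2.imwrite('pics/g1.png',c)
E
```

```text
row [0.0011 0.0024 0.1984] -0.0014 mm [ 0.6  1.2 99.2] turn -0.17 | t 4.7 pos [ 486.  -310.8  199.2] yaw -3.87 F [1.6 1.3 0.3] w 87.2
row [0.0011 0.0024 0.3884] -0.0014 mm [  0.6   1.2 194.2] turn -0.17 | t 4.7 pos [ 486.  -310.8  199.2] yaw -3.87 F [1.6 1.3 0.3] w 87.2
```

View pics/g1.png

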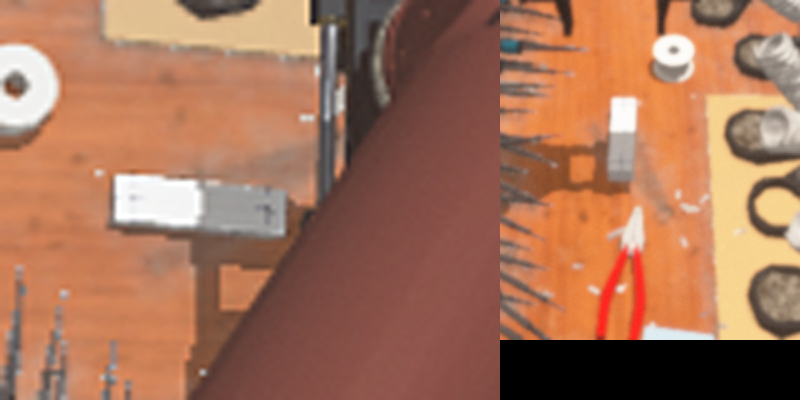

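The bar is clear, with its cross ends at crop (130,195) and (270,210). Nothing lies close to the grasp. I'll narrow the jaws and go down.

Request:
apply_moves:
  targets:
    - [0.001,0.002,0.1,0]
    - [0.001,0.002,0.2,0]
    - [0.001,0.002,0.3,0]
    - [0.001,0.002,0.34,0]
    - [0.001,0.002,0.37,0]
    - [0.001,0.002,0.385,0]
    - [0.001,0.002,0.389,0]
    - [0.001,0.002,0.389,0]
    - [0.001,0.002,0.389,0]
  hand: 0.6

```text
time: 5.7
ee_pos: [488.1, -311.5, 6.3]
ee_rot: [0.0, 0.999, -0.033, 0.001]
force: [0.3, 0.1, 0.3]
width: 52.3
```

Request:
apply_moves:
  targets:
    - [0,0,0,0]
    - [0,0,0,0]
    - [0,0,0,0]
    - [0,0,0,0]
    - [0,0,0,0]
    - [0,0,0,0]
  hand: 0
  force: 25

```text
time: 6.3
ee_pos: [487.2, -311.1, 5.1]
ee_rot: [0.0, 0.999, -0.033, -0.0]
force: [0.5, 0.3, -0.9]
width: 12.0
```

```bash
python3 - <<'E'
from h import *
go((486.5,-312,70),-3.7)
E
```

```text
row [-0.0013  0.0018 -0.1299] -0.0003 mm [ -0.6   0.9 -64.9] turn -0.04 | t 6.3 pos [ 487.2 -311.1    5.1] yaw -3.74 F [ 0.5  0.3 -0.9] w 12.0
```

The opening reads 12 mm, less than the bar's 30 mm, so I'll look before moving.

```bash
python3 - <<'E'
from h import *
p=cam('top'); q=cam('side')
print(r.state()['width'])
for c in (p,q):
    print([(np.array(d['point']).round(1),round(d['p'],2)) for d in tip_of(c,'bar')[:3]])
a=cv2.resize(p['frame'][180:260,370:470],(500,400),interpolation=cv2.INTER_CUBIC)
b=cv2.resize(q['frame'][230:400,250:400],(300,340),interpolation=cv2.INTER_CUBIC)
c=np.zeros((400,800,3),np.uint8);c[:,:500]=a;c[:340,500:]=b
cv2.imwrite('pics/g2.png',c)
E
```

```text
4.855258167671621
[(array([ 4.878e+02, -2.857e+02,  2.000e-01]), 0.63)]
[(array([ 492.2, -286.5,   -1.4]), 0.68)]
```

View pics/g2.png

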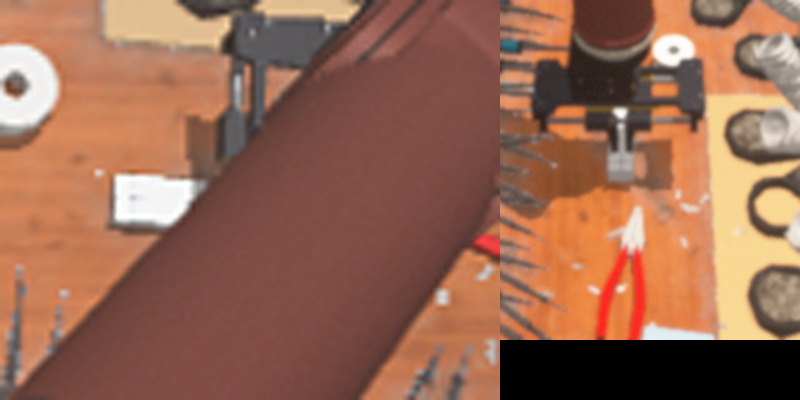

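```bash
python3 - <<'E'
from h import *
np.set_printoptions(precision=1,suppress=True)
s=r.state();print(s['width'],s['ee_pos'],s['force'],s['joint_positions'])
q=cam('side')
img=cv2.resize(q['frame'][240:340,280:360],(640,800),interpolation=cv2.INTER_CUBIC)[:600]
print(proj(q,[s['ee_pos'],[488,-311,22],[488,-311,100]]))
for P in ([s['ee_pos'],[488,-311,22]]):
    u=proj(q,[P])[0]; cv2.circle(img,(int((u[0]-280)*8),int((u[1]-240)*8)),5,(0,0,255),2)
cv2.imwrite('pics/g3.png',img)
for v in range(262,325,4): print(v,[world(q,u,v).round(0) if q['range_z'][v,u]>0 else 0 for u in (308,311,314)])
E
```

```text
1.8832523665583307 [ 487.1 -311.2    5. ] [0.7 0.4 0.4] [-0.1  0.4  0.7  1.9 -0.4  1.   0.7]
[[311.1 308.6]
 [311.2 304.3]
 [309.9 283.3]]
262 [array([ 488., -346.,  210.]), array([ 494., -346.,  210.]), array([ 500., -349.,  212.])]
266 [array([ 487., -352.,  204.]), array([ 493., -349.,  201.]), array([ 499., -349.,  200.])]
270 [array([ 486., -334.,  172.]), array([ 493., -336.,  174.]), array([ 499., -337.,  175.])]
274 [array([ 486., -336.,  161.]), array([ 492., -335.,  160.]), array([ 499., -336.,  161.])]
278 [array([ 485., -339.,  153.]), array([ 492., -337.,  149.]), array([ 498., -337.,  149.])]
282 [array([ 485., -337.,  137.]), array([ 491., -338.,  137.]), array([ 498., -338.,  136.])]
286 [array([ 482., -256.,   24.]), array([ 489., -255.,   21.]), array([ 497., -339.,  124.])]
290 [array([ 484., -343.,  117.]), array([ 490., -350.,  125.]), array([ 497., -348.,  121.])]
294 [array([ 482., -323.,   77.]), array([ 489., -321.,   74.]), array([ 496., -349.,  109.])]
298 [array([ 482., -322.,   61.]), array([ 489., -320.,   58.]), array([ 496., -324.,   63.])]
302 [array([ 481., -320.,   44.]), array([ 488., -320.,   43.]), array([ 495., -324.,   47.])]
306 [array([ 480., -315.,   22.]), array([ 487., -316.,   22.]), array([ 495., -317.,   22.])]
310 [array([ 480., -329.,   26.]), array([ 487., -328.,   23.]), array([ 494., -329.,   23.])]
314 [array([ 480., -339.,   23.]), array([ 487., -339.,   22.]), array([ 494., -339.,   22.])]
318 [array([ 479., -341.,   10.]), array([ 486., -341.,   10.]), array([ 493., -343.,   11.])]
322 [array([ 478., -346.,    1.]), array([ 486., -346.,    1.]), array([ 493., -346.,    1.])]
```

View pics/g3.png

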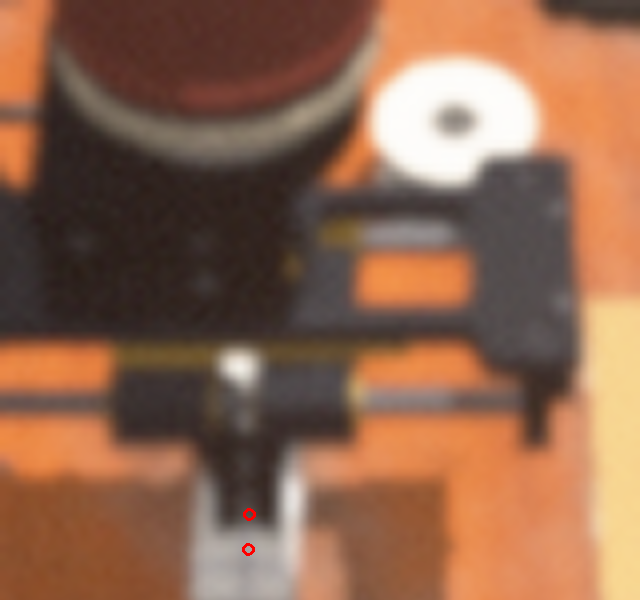

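```bash
python3 - <<'E'
from h import *
q=cam('side')
for z in (5,15,20,25,30,35,40): print(z,proj(q,[[488,-320.5,z]])[0].round(1))
for z in (75,90,100,105,110): print(z,proj(q,[[488,-348.5,z]])[0].round(1))
s=r.state(); print(s['width'],s['effort'].round(2))
E
```

```text
5 [311.6 311.9]
15 [311.4 309.4]
20 [311.4 308.1]
25 [311.3 306.8]
30 [311.2 305.5]
35 [311.1 304.2]
40 [311.  302.9]
75 [310.8 303.6]
90 [310.5 299.5]
100 [310.4 296.7]
105 [310.3 295.3]
110 [310.2 293.8]
0.918252121888422 [ 0.000e+00 -5.318e+01  1.227e+01 -3.164e+01 -1.000e-02  8.000e-02
  0.000e+00]
```

The depth readings put the finger tips near z≈28 and the body's lower edge near z≈107, while the reported TCP is 5. So the gripper really stands about 25 mm higher than reported. I'll open, check this against the picture, then go down in small steps and watch the force.

Request:
apply_moves:
  targets:
    - [0,0,0,0]
    - [0,0,0,0]
    - [0,0,0,0]
    - [0,0,0,0]
    - [0,0,0,0]
    - [0,0,0,0]
    - [0,0,0,0]
  hand: 0.6

```text
time: 7.3
ee_pos: [487.2, -311.2, 5.1]
ee_rot: [0.0, 0.999, -0.033, -0.0]
force: [-0.5, -0.9, 0.1]
width: 47.7
```

Request:
apply_moves:
  targets:
    - [0,0,0.006,0]
    - [0,0,0.012,0]
    - [0,0,0.016,0]
    - [0,0,0.016,0]

```text
time: 7.7
ee_pos: [486.9, -311.0, -3.4]
ee_rot: [-0.0, 0.999, -0.033, -0.0]
force: [-0.2, 0.1, 1.0]
width: 52.1
```

```bash
python3 - <<'E'
from h import *
np.set_printoptions(precision=1,suppress=True)
go((487,-311,0))
q=cam('side')
img=cv2.resize(q['frame'][260:340,270:350],(600,600),interpolation=cv2.INTER_CUBIC)
cv2.imwrite('pics/g4.png',img)
for v in range(286,325,3): print(v,[world(q,u,v).round(0) if q['range_z'][v,u]>0 else 0 for u in (298,301,304,320,323)])
E
```

```text
row [ 0. -0. -0.] 0.0 mm [ 0.1 -0.  -3.4] turn 0 | t 7.7 pos [ 486.9 -311.    -3.4] yaw -3.74 F [-0.2  0.1  1. ] w 52.1
286 [array([ 462., -335.,  122.]), array([ 469., -335.,  122.]), array([ 475., -335.,  122.]), array([ 512., -239.,   -0.]), array([ 517., -333.,  115.])]
289 [array([ 459., -302.,   71.]), array([ 463., -243.,   -3.]), array([ 471., -245.,   -1.]), array([ 512., -248.,   -2.]), array([ 517., -342.,  116.])]
292 [array([ 461., -343.,  111.]), array([ 468., -342.,  109.]), array([ 475., -342.,  109.]), array([ 510., -345.,  110.]), array([ 516., -351.,  117.])]
295 [array([ 459., -318.,   70.]), array([ 463., -267.,    3.]), array([ 470., -264.,   -1.]), array([ 511., -268.,   -0.]), array([ 516., -353.,  109.])]
298 [array([ 458., -318.,   59.]), array([ 463., -275.,    1.]), array([ 470., -276.,    2.]), array([ 510., -279.,    2.]), array([ 516., -324.,   61.])]
301 [array([ 458., -319.,   48.]), array([ 463., -283.,   -0.]), array([ 470., -284.,    0.]), array([ 510., -289.,    3.]), 0]
304 [array([ 457., -320.,   38.]), array([ 463., -295.,    4.]), array([ 471.
[... 307 characters left out ...]
70., -326.,   22.]), array([ 508., -315.,    3.]), array([ 516., -314.,    1.])]
313 [array([ 455., -317.,   -2.]), array([ 462., -319.,    0.]), array([ 470., -334.,   22.]), array([ 508., -322.,    1.]), array([ 515., -324.,    3.])]
316 [array([ 455., -327.,    0.]), array([ 462., -330.,    4.]), array([ 470., -339.,   17.]), array([ 508., -330.,    0.]), array([ 515., -331.,    1.])]
319 [array([ 455., -335.,   -0.]), array([ 462., -335.,   -0.]), array([ 469., -339.,    4.]), array([ 507., -338.,   -1.]), array([ 514., -340.,    1.])]
322 [array([ 455., -343.,   -0.]), array([ 462., -344.,   -0.]), array([ 469., -346.,    2.]), array([ 507., -348.,    1.]), array([ 514., -348.,    1.])]
```

View pics/g4.png

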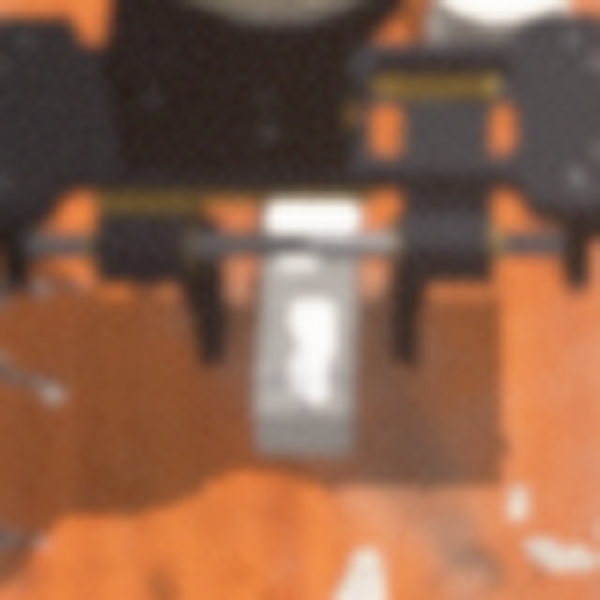

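The finger tips end at crop (210,362) and (405,362), which is z≈21, while the reported TCP is −3.4. That confirms a bias of about 25 mm in z. I'll go 15 mm lower, gently, and close.

Request:
apply_moves:
  targets:
    - [0.0,0,0.01,0]
    - [0.0,0,0.02,0]
    - [0,0,0.026,0]
    - [0,0,0.03,0]
    - [0,0,0.03,0]

```text
time: 8.25
ee_pos: [487.0, -311.1, -18.3]
ee_rot: [-0.0, 0.999, -0.033, -0.0]
force: [-0.4, 0.0, 0.1]
width: 52.2
```

Request:
apply_moves:
  targets:
    - [0,0,0,0]
    - [0,0,0,0]
    - [0,0,0,0]
    - [0,0,0,0]
    - [0,0,0,0]
    - [0,0,0,0]
  hand: 0
  force: 25

```text
time: 8.85
ee_pos: [487.1, -311.2, -17.8]
ee_rot: [0.0, 0.999, -0.033, -0.0]
force: [-1.5, -0.2, 2.2]
width: 29.9
```

```bash
python3 - <<'E'
from h import *
np.set_printoptions(precision=1,suppress=True)
go((487,-311,0))
q=cam('side')
img=cv2.resize(q['frame'][260:340,270:350],(600,600),interpolation=cv2.INTER_CUBIC)
cv2.imwrite('pics/g5.png',img)
print(r.state()['width'])
E
```

```text
row [-0. -0. -0.] 0.0 mm [ -0.1  -0.2 -17.8] turn 0 | t 8.85 pos [ 487.1 -311.2  -17.8] yaw -3.74 F [-1.5 -0.2  2.2] w 29.9
29.44457402427086
```

View pics/g5.png

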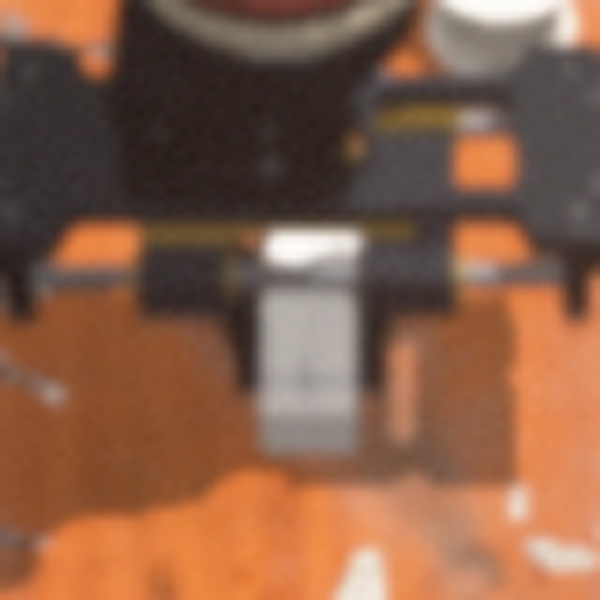

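The bar is gripped: the opening is 29.9 mm and the pads sit on both sides at crop (245,340) and (375,340). I'll lift it and carry it to just outside the channel.

```bash
python3 - <<'E'
from h import *
go((487,-311,62),1.2)
go((502,-60,62),1.2)
E
```

```text
row [-1.000e-04 -5.000e-04 -1.596e-01] -0.0412 mm [ -0.   -0.2 -79.8] turn -4.94 | t 8.9 pos [ 487.  -311.2  -17.8] yaw -3.74 F [-2.3 -1.1  3.3] w 29.4
row [-0.0029 -0.5034 -0.1596] -0.0412 mm [  -1.5 -251.7  -79.8] turn -4.94 | t 8.9 pos [ 487.  -311.2  -17.8] yaw -3.74 F [-2.3 -1.1  3.3] w 29.4
```

Request:
apply_moves:
  targets:
    - [0,0,-0.05,0]
    - [0,0,-0.1,0]
    - [0,0,-0.16,0]
    - [-0.003,-0.09,-0.16,-0.041]
    - [-0.003,-0.18,-0.16,-0.041]
    - [-0.003,-0.27,-0.16,-0.041]
    - [-0.003,-0.36,-0.16,-0.041]
    - [-0.003,-0.44,-0.16,-0.041]
    - [-0.003,-0.503,-0.16,-0.041]
    - [-0.003,-0.503,-0.16,-0.041]

```text
time: 9.9
ee_pos: [502.2, -54.6, 61.7]
ee_rot: [-0.001, 1.0, 0.014, -0.0]
force: [-0.6, -0.4, -2.9]
width: 29.8
```

```bash
python3 - <<'E'
from h import *
np.set_printoptions(precision=1,suppress=True)
go((502,-60,0),1.2)
p=cam('top');q=cam('side')
cv2.imwrite('pics/i1.png',cv2.resize(q['frame'][160:280,260:360],(600,720),interpolation=cv2.INTER_CUBIC)[:600])
cv2.imwrite('pics/i2.png',cv2.resize(p['frame'][180:250,230:370],(800,400),interpolation=cv2.INTER_CUBIC))
w,_=pts(q,60,130,470,540,-150,60);print(len(w))
print([(np.array(d['point']).round(1),round(d['p'],2)) for c in(p,q) for d in tip_of(c,'bar')[:2]])
E
```

```text
row [-0.   0.   0.1] 0.0032 mm [-0.4  5.4 61.7] turn 0.38 | t 9.9 pos [502.2 -54.6  61.7] yaw 1.58 F [-0.6 -0.4 -2.9] w 29.8
383
[(array([498.5, -28.5,  79.6]), 0.38), (array([442.1, 318.5,   1.7]), 0.64), (array([504.9, -28. ,  76.5]), 0.58)]
```

View pics/i1.png

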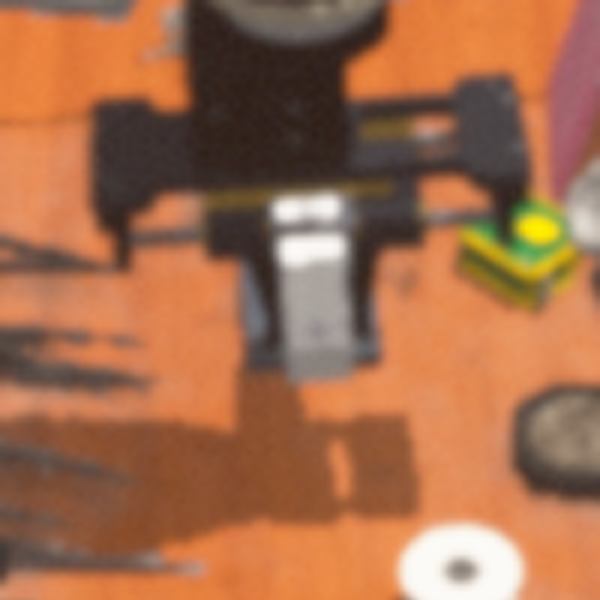

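View pics/i2.png

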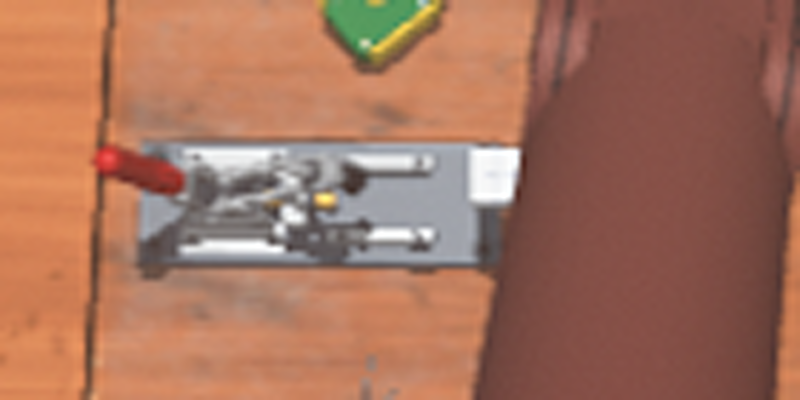

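Request:
apply_moves:
  targets:
    - [0,0,0.06,0.002]
    - [0,0,0.1,0.003]
    - [0,0,0.12,0.003]
    - [0,0,0.13,0.003]
    - [0,0,0.13,0.003]
    - [0,0,0.13,0.003]

```text
time: 10.7
ee_pos: [502.7, -60.4, -2.2]
ee_rot: [0.0, 1.0, 0.007, 0.001]
force: [-0.2, 0.2, -1.9]
width: 29.5
```

```bash
cat > al.py <<'E'
from h import *
np.set_printoptions(precision=1,suppress=True)
go((502,-60,0),1.2)
p=cam('top');q=cam('side')
import sys
t=sys.argv[1]
cv2.imwrite(f'pics/{t}s.png',cv2.resize(q['frame'][170:270,270:350],(640,800),interpolation=cv2.INTER_CUBIC)[100:700])
cv2.imwrite(f'pics/{t}t.png',cv2.resize(p['frame'][190:240,240:340],(800,400),interpolation=cv2.INTER_CUBIC))
E
python3 al.py j
```

```text
row [-0. -0. -0.] -0.0034 mm [-0.7 -0.4 -2.2] turn -0.41 | t 10.7 pos [502.7 -60.4  -2.2] yaw 0.79 F [-0.2  0.2 -1.9] w 29.5
```

View pics/js.png

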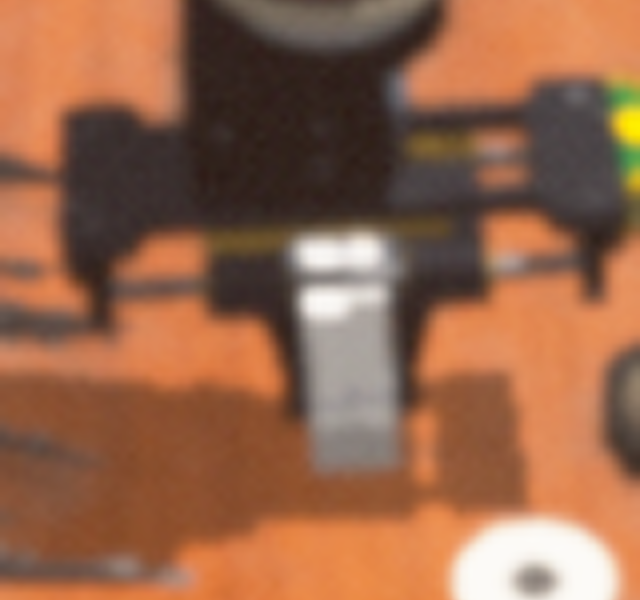

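View pics/jt.png

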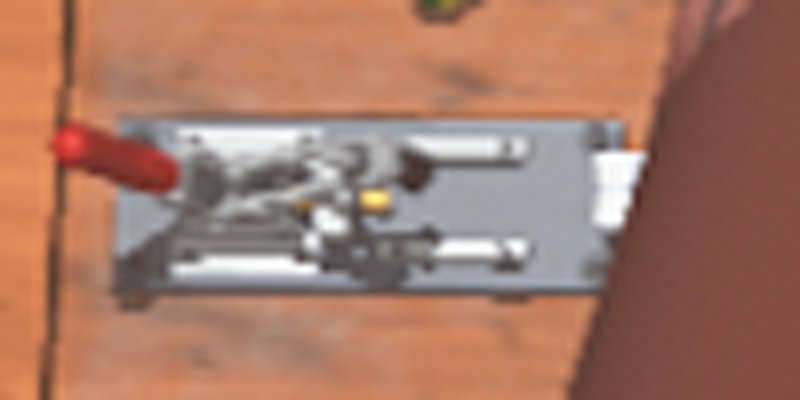

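```bash
python3 - <<'E'
from h import *
np.set_printoptions(precision=0,suppress=True,linewidth=200)
p=cam('top')
def rect(z,x0,x1,y0,y1,s=0.2):
    xs=np.arange(x1,x0,-s);ys=np.arange(y1,y0,-s)
    X,Y=np.meshgrid(xs,ys,indexing='ij')
    uv=proj(p,np.c_[X.ravel(),Y.ravel(),np.full(X.size,z)]).astype(np.float32)
    return cv2.remap(p['frame'],uv[:,0].reshape(X.shape),uv[:,1].reshape(X.shape),cv2.INTER_CUBIC)
a=rect(22,460,540,0,150,.2); b=rect(37,460,540,-10,60,.2)
cv2.imwrite('pics/k1.png',a);cv2.imwrite('pics/k2.png',b)
for z,ylist in ((22,(55,60,65,70,75)),(37,(10,14,18,21))):
    for y in ylist:
        pr=rect(z,470,530,y-1,y+1,.5)[:,:,:].mean(2).mean(1)
        g=np.gradient(pr)
        xs=np.arange(530,470,-.5)
        pk=[i for i in range(1,len(g)-1) if abs(g[i])>abs(g[i-1]) and abs(g[i])>=abs(g[i+1]) and abs(g[i])>3]
        print(z,y,[(float(xs[i]),round(float(g[i]))) for i in pk])
E
```

```text
22 55 [(526.5, 4), (522.0, -4), (517.0, -14), (513.5, 12), (485.0, 14), (480.0, -16), (476.5, -8), (471.5, 14)]
22 60 [(526.5, 5), (522.0, -3), (517.5, -14), (513.0, 13), (482.0, 8), (477.5, -15), (471.0, 12)]
22 65 [(526.5, 10), (517.5, -18), (513.0, 13), (488.0, -3), (484.5, 14), (478.0, -19), (474.0, 7)]
22 70 [(526.0, 10), (517.5, -17), (513.0, 13), (488.0, -4), (484.0, 14), (478.0, -19), (474.0, 7)]
22 75 [(526.0, 10), (517.5, -17), (512.5, 13), (488.0, -4), (484.0, 14), (477.5, -19), (474.0, 7)]
37 10 [(529.0, -3), (526.5, -3), (522.5, -5), (518.5, 23), (506.0, -3), (502.5, 3), (497.0, -7), (488.5, -14), (485.0, -5)]
37 14 [(527.0, -4), (518.5, 18), (514.0, -3), (488.0, -18), (480.0, 5)]
37 18 [(528.0, -4), (522.0, -7), (518.0, 26), (514.0, -3), (505.5, -3), (501.5, 3), (493.5, 4), (488.0, -16), (485.0, -8), (480.0, 8), (473.5, -6)]
37 21 [(522.0, -7), (518.0, 22), (514.0, -4), (505.5, -5), (493.0, 3), (488.5, -8), (474.0, -5)]
```

View pics/k1.png

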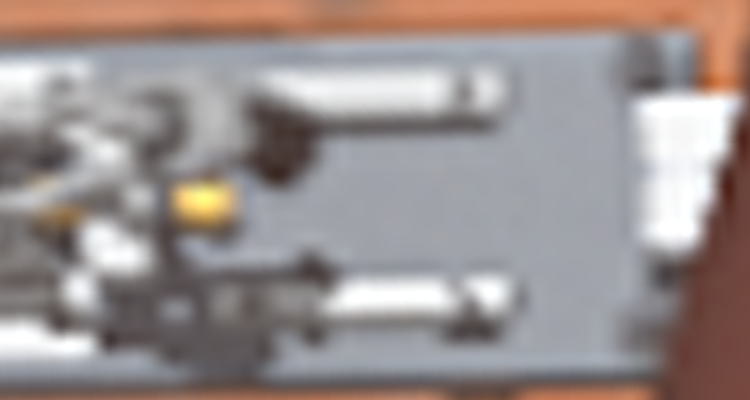

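View pics/k2.png

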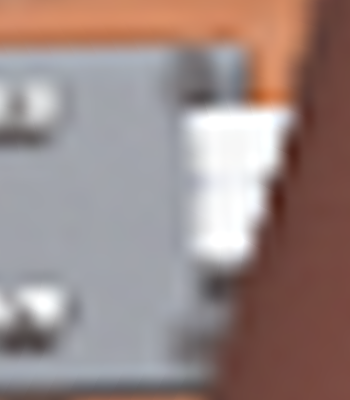

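Rectified at z=22, the rails' inner edges are at x=517.5 and 484.2, a gap of 33.3 mm (33.2 expected). At z=37 the bar's edges are at 518.2 and 488.1. The bar therefore sits about 1.2 mm too far in +x. The brass screw's end shows near y≈103. I'll correct the offset and enter.

```bash
python3 - <<'E'
from h import *
f=(502.7,-60.4,-2.2)
for t in ((502.1,-60.4,-4.2),(501.6,-35,-4.2),(501.0,-10,-4.2),(500.7,5,-4.2)): go(t,1.2,f)
E
```

```text
row [-0.0012 -0.      0.004 ] -0.0031 mm [-0.6 -0.   2. ] turn -0.38 | t 10.85 pos [502.7 -60.4  -2.2] yaw 0.82 F [ 0.   0.5 -2.6] w 29.4
row [-0.0015 -0.0508  0.004 ] -0.0031 mm [ -0.7 -25.4   2. ] turn -0.38 | t 10.85 pos [502.7 -60.4  -2.2] yaw 0.82 F [ 0.   0.5 -2.6] w 29.4
row [-0.002  -0.1008  0.004 ] -0.0031 mm [ -1.  -50.4   2. ] turn -0.38 | t 10.85 pos [502.7 -60.4  -2.2] yaw 0.82 F [ 0.   0.5 -2.6] w 29.4
row [-0.0021 -0.1308  0.004 ] -0.0031 mm [ -1.1 -65.4   2. ] turn -0.38 | t 10.85 pos [502.7 -60.4  -2.2] yaw 0.82 F [ 0.   0.5 -2.6] w 29.4
```

Request:
apply_moves:
  targets:
    - [-0.0012,0,0.002,-0.003]
    - [-0.0012,0,0.004,-0.003]
    - [-0.0012,-0.01,0.004,-0.003]
    - [-0.0013,-0.02,0.004,-0.003]
    - [-0.0015,-0.03,0.004,-0.003]
    - [-0.0015,-0.04,0.004,-0.003]
    - [-0.0015,-0.05,0.004,-0.003]
    - [-0.0015,-0.05,0.004,-0.003]

```text
time: 11.65
ee_pos: [501.0, -34.1, -5.0]
ee_rot: [-0.0, 1.0, 0.011, -0.0]
force: [0.0, -0.3, -3.0]
width: 30.1
```

```bash
python3 al.py l; python3 - <<'E'
from h import *
p=cam('top')
def rect(z,x0,x1,y0,y1,s=0.2):
    xs=np.arange(x1,x0,-s);ys=np.arange(y1,y0,-s)
    X,Y=np.meshgrid(xs,ys,indexing='ij')
    uv=proj(p,np.c_[X.ravel(),Y.ravel(),np.full(X.size,z)]).astype(np.float32)
    return cv2.remap(p['frame'],uv[:,0].reshape(X.shape),uv[:,1].reshape(X.shape),cv2.INTER_CUBIC)
cv2.imwrite('pics/l2.png',rect(35,460,540,-10,150,.2))
for z,ylist in ((22,(58,62,66,70,74)),(35.5,(12,18,24,30,36,42))):
    for y in ylist:
        pr=rect(z,470,530,y-1,y+1,.5)[:,:,:].mean(2).mean(1)
        g=np.gradient(pr)
        xs=np.arange(530,470,-.5)
        pk=[i for i in range(1,len(g)-1) if abs(g[i])>abs(g[i-1]) and abs(g[i])>=abs(g[i+1]) and abs(g[i])>7]
        print(z,y,[(float(xs[i]),round(float(g[i]))) for i in pk])
E
```

```text
row [ 0.   0.1 -0. ] 0.0004 mm [ 0.5 25.9 -5. ] turn 0.05 | t 11.65 pos [501.  -34.1  -5. ] yaw 1.25 F [ 0.  -0.3 -3. ] w 30.1
22 58 [(517.5, -10), (513.0, 13), (477.5, -11), (476.0, -11), (471.5, 15)]
22 62 [(526.0, 8), (518.0, -16), (513.0, 13), (483.5, 11), (477.5, -18)]
22 66 [(526.0, 10), (517.5, -17), (513.0, 13), (484.5, 15), (478.0, -19), (474.0, 8)]
22 70 [(526.0, 10), (517.5, -17), (513.0, 13), (484.0, 14), (478.0, -19), (474.0, 7)]
22 74 [(526.0, 10), (517.5, -17), (512.5, 13), (484.0, 14), (477.5, -19)]
35.5 12 []
35.5 18 []
35.5 24 []
35.5 30 []
35.5 36 [(514.0, 10), (500.5, -11)]
35.5 42 [(515.0, 16), (492.5, -8), (491.0, -7), (487.0, -9)]
```

View pics/l2.png

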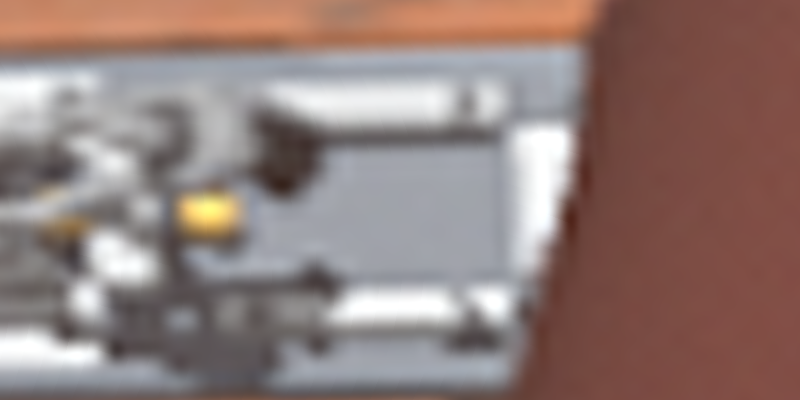

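Request:
apply_moves:
  targets:
    - [0.001,0,0,0]
    - [0.001,-0.008,0,0]
    - [0.001,-0.016,0,0]
    - [0.001,-0.024,0,0]
    - [0.001,-0.03,0,0]
    - [0.001,-0.03,0,0]

```text
time: 12.4
ee_pos: [501.2, -19.4, -5.0]
ee_rot: [-0.0, 1.0, 0.011, -0.0]
force: [-0.0, -0.4, -3.1]
width: 29.8
```

```bash
python3 - <<'E'
from h import *
go((501,-20,-5),1.2)
p=cam('top')
s=r.state();print(s['ee_pos'],s['force'])
xs=np.arange(540,460,-.2);ys=np.arange(150,-10,-.2)
X,Y=np.meshgrid(xs,ys,indexing='ij')
uv=proj(p,np.c_[X.ravel(),Y.ravel(),np.full(X.size,35)]).astype(np.float32)
cv2.imwrite('pics/l3.png',cv2.remap(p['frame'],uv[:,0].reshape(X.shape),uv[:,1].reshape(X.shape),cv2.INTER_CUBIC))
E
```

```text
row [-0.0004  0.0013  0.0001] 0.0003 mm [-0.2  0.6  0. ] turn 0.04 | t 12.4 pos [501.2 -19.4  -5. ] yaw 1.24 F [-0.  -0.4 -3.1] w 29.8
[501.15792679 -19.76620268  -4.94110952] [ 0.00397981  0.65027685 -2.71418107]
```

View pics/l3.png

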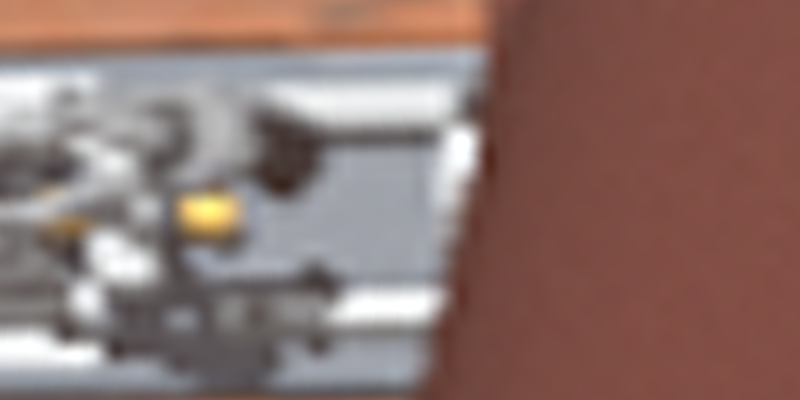

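The bar's end, at about crop x=435, is between the rails with no side force. I'll continue to about 10 mm short of the screw, then set the bar down gently.

Request:
apply_moves:
  targets:
    - [0,-0.01,0,0]
    - [0,-0.02,0,0]
    - [0,-0.03,0,0]
    - [0,-0.04,0,0]
    - [0,-0.048,0,0]
    - [0,-0.054,0,0]
    - [0,-0.054,0,0]

```text
time: 13.15
ee_pos: [500.6, 7.5, -4.9]
ee_rot: [-0.0, 1.0, 0.011, -0.0]
force: [-0.9, -0.1, -2.7]
width: 29.7
```

Request:
apply_moves:
  targets:
    - [0,0,0.001,0]
    - [0,0,0.002,0]
    - [0,0,0.002,0]

```text
time: 13.45
ee_pos: [500.6, 6.7, -5.8]
ee_rot: [-0.0, 1.0, 0.01, 0.0]
force: [-0.6, -0.2, 0.1]
width: 29.7
```

Request:
apply_moves:
  targets:
    - [0,0,0.0005,0]
    - [0,0,0.001,0]
    - [0,0,0.001,0]

```text
time: 13.75
ee_pos: [500.6, 6.7, -5.9]
ee_rot: [-0.0, 1.0, 0.01, -0.0]
force: [-5.1, 0.2, 8.4]
width: 29.7
```

Request:
apply_moves:
  targets:
    - [0,0,-0.0006,0]
    - [0,0,-0.0006,0]

```text
time: 13.95
ee_pos: [500.6, 6.7, -5.9]
ee_rot: [-0.0, 1.0, 0.01, 0.0]
force: [-2.6, -1.5, 6.3]
width: 29.7
```

Request:
apply_moves:
  targets:
    - [0,-0.002,0,0]
    - [0,-0.004,0,0]
    - [0,-0.006,0,0]
    - [0,-0.006,0,0]

```text
time: 14.35
ee_pos: [501.1, 9.5, -5.9]
ee_rot: [0.0, 1.0, 0.01, 0.001]
force: [0.4, -5.4, 4.2]
width: 29.8
```

Request:
apply_moves:
  targets:
    - [0,0,-0.0008,0]
    - [0,0,-0.0008,0]

```text
time: 14.55
ee_pos: [500.5, 10.4, -5.8]
ee_rot: [-0.0, 1.0, 0.011, -0.0]
force: [1.0, -0.9, 0.3]
width: 29.6
```

Request:
apply_moves:
  targets:
    - [0,-0.001,0,0]
    - [0,-0.002,0,0]
    - [0,-0.002,0,0]

```text
time: 14.85
ee_pos: [500.4, 11.2, -5.8]
ee_rot: [-0.0, 1.0, 0.01, -0.0]
force: [0.8, -0.2, 0.4]
width: 29.6
```

Request:
apply_moves:
  targets:
    - [0,-0.002,0,0]
    - [0,-0.004,0,0]
    - [0,-0.006,0,0]
    - [0,-0.008,0,0]
    - [0,-0.008,0,0]

```text
time: 15.35
ee_pos: [500.3, 15.3, -5.8]
ee_rot: [-0.0, 1.0, 0.011, -0.0]
force: [-0.1, 0.1, -1.8]
width: 29.4
```

Request:
apply_moves:
  targets:
    - [0,-0.001,0,0]
    - [0,-0.002,0,0]
    - [0,-0.003,0,0]
    - [0,-0.004,0,0]
    - [0,-0.004,0,0]

```text
time: 15.85
ee_pos: [500.3, 17.0, -5.8]
ee_rot: [-0.0, 1.0, 0.01, -0.0]
force: [-0.6, -1.1, -1.8]
width: 30.2
```

Request:
apply_moves:
  targets:
    - [0,-0.001,0,0]
    - [0,-0.002,0,0]
    - [0,-0.002,0,0]

```text
time: 16.15
ee_pos: [500.4, 18.0, -5.7]
ee_rot: [0.0, 1.0, 0.01, -0.0]
force: [0.9, -0.1, -2.6]
width: 29.8
```

Request:
apply_moves:
  targets:
    - [0,-0.001,0,0]
    - [0,-0.002,0,0]
    - [0,-0.002,0,0]

```text
time: 16.45
ee_pos: [500.4, 19.0, -5.7]
ee_rot: [-0.0, 1.0, 0.01, -0.0]
force: [0.2, -0.7, -2.0]
width: 29.8
```

Request:
apply_moves:
  targets:
    - [0,-0.001,0,0]
    - [0,-0.002,0,0]
    - [0,-0.002,0,0]

```text
time: 16.75
ee_pos: [500.3, 20.0, -5.7]
ee_rot: [-0.0, 1.0, 0.01, -0.0]
force: [-0.7, -0.2, -1.7]
width: 29.9
```

Request:
apply_moves:
  targets:
    - [0,-0.001,0,0]
    - [0,-0.001,0,0]

```text
time: 16.95
ee_pos: [500.3, 20.5, -5.7]
ee_rot: [-0.0, 1.0, 0.01, 0.0]
force: [0.4, -1.0, -2.1]
width: 29.7
```

Request:
apply_moves:
  targets:
    - [0,-0.001,0,0]
    - [0,-0.001,0,0]

```text
time: 17.15
ee_pos: [500.3, 21.0, -5.7]
ee_rot: [-0.0, 1.0, 0.01, -0.0]
force: [-0.3, 0.0, -1.4]
width: 29.9
```

Request:
apply_moves:
  targets:
    - [0,-0.001,0,0]
    - [0,-0.001,0,0]

```text
time: 17.35
ee_pos: [500.3, 21.5, -5.8]
ee_rot: [0.0, 1.0, 0.01, -0.0]
force: [0.5, 0.9, -2.2]
width: 29.4
```

Request:
apply_moves:
  targets:
    - [0,-0.001,0,0]
    - [0,-0.001,0,0]

```text
time: 17.55
ee_pos: [500.3, 22.0, -5.7]
ee_rot: [-0.0, 1.0, 0.01, -0.0]
force: [0.3, -0.3, -1.1]
width: 29.6
```

Request:
apply_moves:
  targets:
    - [0,-0.001,0,0]
    - [0,-0.001,0,0]

```text
time: 17.75
ee_pos: [500.3, 22.5, -5.7]
ee_rot: [-0.0, 1.0, 0.01, -0.0]
force: [-0.7, -0.8, -1.5]
width: 30.0
```

```bash
python3 - <<'E'
from h import *
p=cam('top');q=cam('side')
xs=np.arange(540,460,-.2);ys=np.arange(150,-10,-.2)
X,Y=np.meshgrid(xs,ys,indexing='ij')
uv=proj(p,np.c_[X.ravel(),Y.ravel(),np.full(X.size,30)]).astype(np.float32)
a=cv2.remap(p['frame'],uv[:,0].reshape(X.shape),uv[:,1].reshape(X.shape),cv2.INTER_CUBIC)
cv2.imwrite('pics/m1.png',a)
cv2.imwrite('pics/m2.png',cv2.resize(q['frame'][160:250,270:350],(640,600),interpolation=cv2.INTER_CUBIC))
E
```

```text
(no output)
```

View pics/m1.png

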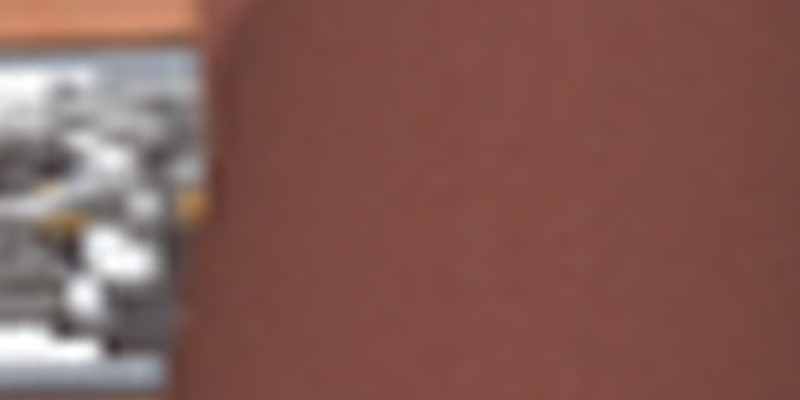

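View pics/m2.png

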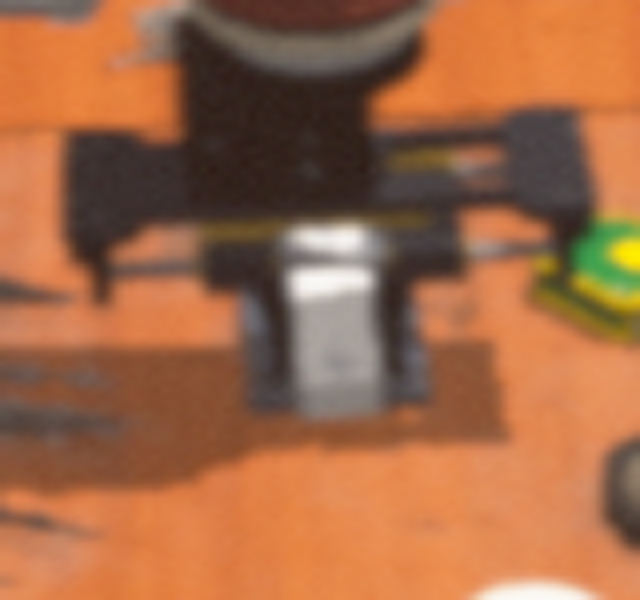

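The arm hides the screw in the top view, and in the side view the bar's outer end is just past the plate's end. I'll keep going in 0.5 mm steps.

Request:
apply_moves:
  targets:
    - [0,-0.001,0,0]
    - [0,-0.001,0,0]

```text
time: 18.05
ee_pos: [500.3, 23.0, -5.7]
ee_rot: [0.0, 1.0, 0.01, -0.0]
force: [-0.1, -1.1, -2.3]
width: 29.7
```

Request:
apply_moves:
  targets:
    - [0,-0.001,0,0]
    - [0,-0.001,0,0]

```text
time: 18.25
ee_pos: [500.2, 23.5, -5.8]
ee_rot: [0.0, 1.0, 0.01, -0.0]
force: [0.6, -0.4, -2.2]
width: 29.8
```

Request:
apply_moves:
  targets:
    - [0,-0.001,0,0]
    - [0,-0.001,0,0]

```text
time: 18.45
ee_pos: [500.2, 23.5, -5.7]
ee_rot: [0.0, 1.0, 0.01, -0.0]
force: [-0.4, -3.1, -1.3]
width: 30.0
```

Request:
apply_moves:
  targets:
    - [0,-0.001,0,0]
    - [0,-0.001,0,0]

```text
time: 18.65
ee_pos: [500.2, 23.5, -5.8]
ee_rot: [0.0, 1.0, 0.01, -0.0]
force: [0.2, -5.3, -1.7]
width: 30.1
```

The bar stalls at y=23.5 and the force rises to 5.3 N, so that is the stop. I'll lower 0.2 mm so it rests on the floor, then release slowly.

Request:
apply_moves:
  targets:
    - [0,0,0.0005,0]
    - [0,0,0.0005,0]

```text
time: 18.85
ee_pos: [500.2, 23.5, -5.9]
ee_rot: [0.0, 1.0, 0.01, -0.0]
force: [-1.0, -6.0, 0.2]
width: 29.6
```

Request:
apply_moves:
  targets:
    - [0,0,0,0]
    - [0,0,0,0]
    - [0,0,0,0]
    - [0,0,0,0]
  hand: 0.5

```text
time: 19.25
ee_pos: [500.4, 24.8, -5.9]
ee_rot: [-0.0, 1.0, 0.011, 0.0]
force: [0.1, -0.5, -0.7]
width: 42.9
```

```bash
python3 - <<'E'
from h import *
go((500,23,60),1.2)
E
```

```text
row [-0.0008  0.0036 -0.1318] 0.0 mm [ -0.4   1.8 -65.9] turn 0.01 | t 19.25 pos [500.4  24.8  -5.9] yaw 1.21 F [ 0.1 -0.5 -0.7] w 42.9
```

Request:
apply_moves:
  targets:
    - [0,0,-0.04,0]
    - [0,0,-0.12,0]
    - [0,0,-0.2,0]
    - [0,0,-0.3,0]
    - [0,0.1,-0.4,0]
    - [0,0.2,-0.45,0]
    - [0,0.3,-0.45,0]
    - [0,0.4,-0.45,0]
    - [0,0.4,-0.45,0]

```text
time: 20.15
ee_pos: [503.8, -180.4, 220.2]
ee_rot: [0.0, 1.0, 0.008, 0.001]
force: [-0.7, -0.4, -0.6]
width: 43.5
```

```bash
python3 - <<'E'
from h import *
np.set_printoptions(precision=1,suppress=True)
go((500,23,60),1.2)
p=cam('top');q=cam('side')
def rect(p,z,x0,x1,y0,y1,s=0.2):
    xs=np.arange(x1,x0,-s);ys=np.arange(y1,y0,-s)
    X,Y=np.meshgrid(xs,ys,indexing='ij')
    uv=proj(p,np.c_[X.ravel(),Y.ravel(),np.full(X.size,z)]).astype(np.float32)
    return cv2.remap(p['frame'],uv[:,0].reshape(X.shape),uv[:,1].reshape(X.shape),cv2.INTER_CUBIC)
cv2.imwrite('pics/n1.png',rect(p,34,450,550,-20,140))
cv2.imwrite('pics/n2.png',cv2.resize(q['frame'][130:250,270:370],(600,720),interpolation=cv2.INTER_CUBIC)[:600])
for nm in ('bar','handle_grip','handle_hinge','clamp_pad','channel','stop_lug','fixture'):
    print(nm,[(np.array(d['point']).round(1),round(d['p'],2)) for c in(p,q) for d in tip_of(c,nm)[:1]])
for nm in ('handle_grip',):
    print(nm,[(np.array(d['point']).round(1),round(d['p'],2)) for c in(p,q) for d in look_for(c,nm)[:2]])
# red grip points
for c in (p,q):
    w,uv=pts(c,50,160,470,530,160,260)
    hsv=cv2.cvtColor(c['frame'],cv2.COLOR_BGR2HSV)[uv[:,1].astype(int),uv[:,0].astype(int)]
    k=(hsv[:,1]>150)&((hsv[:,0]<6)|(hsv[:,0]>174))
    w=w[k]; print(len(w))
    for z in range(60,150,12):
        m=(w[:,2]>=z)&(w[:,2]<z+12)
        if m.sum()>2: print(z,m.sum(),np.median(w[m],0),w[m].min(0),w[m].max(0))
E
```

```text
row [-0.  -0.4  0.3] -0.0023 mm [  -0.5 -203.4  160.2] turn -0.28 | t 20.15 pos [ 503.8 -180.4  220.2] yaw 0.92 F [-0.7 -0.4 -0.6] w 43.5
bar [(array([498.6,  49.6,  13.3]), 0.77), (array([493.7, 180.3,  39.3]), 0.27)]
handle_grip [(array([495.6, 203.8, 109.1]), 0.51), (array([494. , 150.2,   0.4]), 0.22)]
handle_hinge [(array([499. , 178.9,  37.1]), 0.87), (array([500.9,  52.7,  11.1]), 0.63)]
clamp_pad [(array([500.8,  87. ,  80.1]), 0.54), (array([498.4,  86.2,  78.2]), 0.55)]
channel [(array([499.1,  51.9,  11.5]), 0.92), (array([500.5,  54.7,  12. ]), 0.7)]
stop_lug [(array([500.8, 121.2,  22.6]), 0.78), (array([497.1, 119. ,  30.1]), 0.93)]
fixture [(array([499.7, 149.4,   0.2]), 0.81), (array([496.9, 147.7,   1.2]), 0.87)]
handle_grip [(array([495.3, 193.7, 100.6]), 0.54)]
71
84 9 [494.8 186.5  89.2] [490.9 181.6  84.4] [502.3 190.7  94.5]
96 10 [494.6 189.6 102.2] [490.7 185.9  97.5] [503.8 196.2 106.9]
108 13 [496.2 194.9 111.5] [490.2 190.3 108.4] [502.1 200.3 118.8]
120 11 [495.2 199.3 127.3] [490.7 194.3 120.7] [501.8 204.2 131.6]
132 24 [496.6 208.6 139. ] [490.7 201.1 132.4] [506.2 215.6 143.9]
0
```

View pics/n1.png

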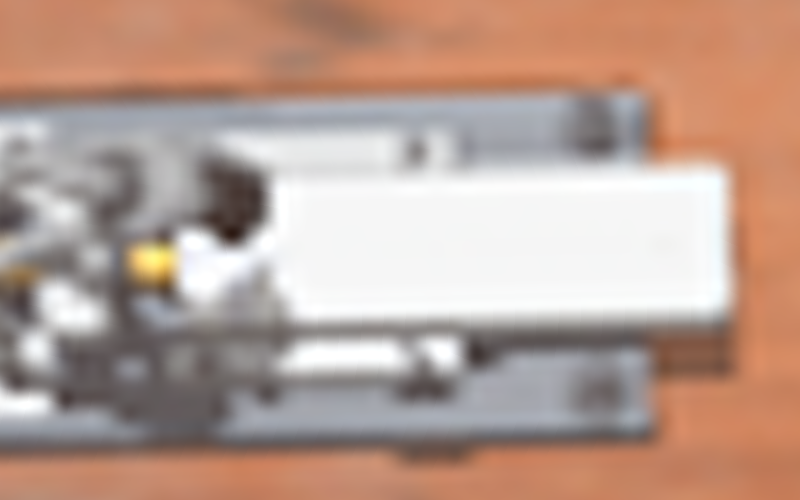

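View pics/n2.png

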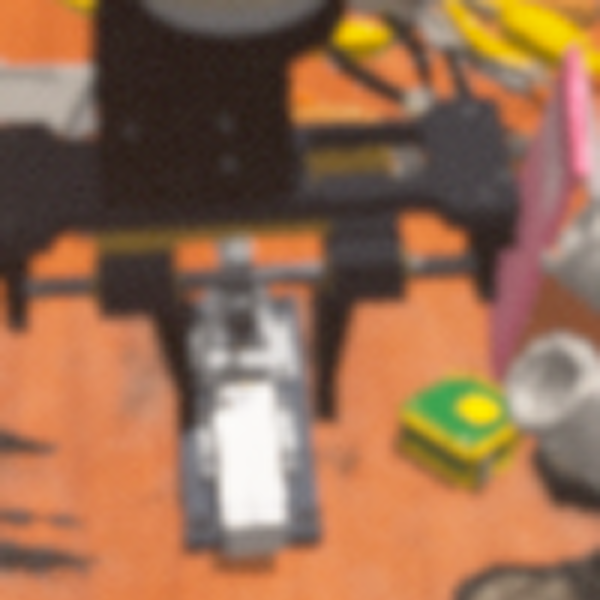

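The bar lies straight between the rails, its outer end at crop (732,245). Its inner end (~182) meets the brass screw (~178), and the stop was felt at 5–6 N. Next is the handle, so I'll work out the arc.

```bash
cat > arc.py <<'E'
from h import *
Y0=146.5; ZB=24.
def tcp(phi,r=85,half=9.5):
    u=np.array([np.cos(phi),np.sin(phi)]);n=np.array([np.sin(phi),-np.cos(phi)])
    c=np.array([-34,38.])+r*u+8.5*n
    y=Y0-c[0]-half; return np.array([500.85-.021*(y-70)-1,y,c[1]-ZB])
E
python3 - <<'E'
from arc import *
go((498,165,196),1.2)
go((498,165,96),1.2)
for th in (0,.1,.2,.3,.45,.6,.66,.75,.85,.95,1.03,1.1,1.15): print(th,tcp(np.radians(107)+th).round(1))
E
```

```text
row [ 0.0013 -0.6812  0.046 ] -0.0001 mm [   0.7 -340.6   23. ] turn -0.02 | t 21.05 pos [ 504.4 -175.5  219. ] yaw 1.18 F [ 0.3 -0.1  0.2] w 43.3
row [ 0.0013 -0.6812  0.246 ] -0.0001 mm [   0.7 -340.6  123. ] turn -0.02 | t 21.05 pos [ 504.4 -175.5  219. ] yaw 1.18 F [ 0.3 -0.1  0.2] w 43.3
0 [497.4 187.7  97.8]
0.1 [497.2 196.   95.7]
0.2 [497.  204.   92.8]
0.3 [496.9 211.7  89.1]
0.45 [496.6 222.5  82.2]
0.6 [496.4 232.1  73.7]
0.66 [496.4 235.6  69.9]
0.75 [496.3 240.3  63.9]
0.85 [496.2 245.   56.7]
0.95 [496.1 248.9  49.1]
1.03 [496.  251.4  42.8]
1.1 [496.  253.2  37.1]
1.15 [496.  254.3  33. ]
```

Request:
apply_moves:
  targets:
    - [0,-0.09,0,0]
    - [0,-0.18,0,0]
    - [0,-0.27,0,0]
    - [0,-0.36,0,0]
    - [0,-0.45,0,0]
    - [0,-0.54,0,0]
    - [0.001,-0.62,0.02,0]
    - [0.001,-0.68,0.04,0]
    - [0.001,-0.68,0.046,0]
    - [0.001,-0.68,0.046,0]
  hand: 0
  force: 25

```text
time: 22.05
ee_pos: [497.5, 164.4, 195.3]
ee_rot: [0.001, 1.0, 0.011, -0.001]
force: [0.1, -0.0, -0.8]
width: 0.1
```

Request:
apply_moves:
  targets:
    - [0,0,0.06,0]
    - [0,0,0.12,0]
    - [0,0,0.17,0]
    - [0,0,0.2,0]
    - [0,0,0.2,0]
    - [0,0,0.2,0]

```text
time: 22.65
ee_pos: [498.5, 163.4, 96.9]
ee_rot: [-0.0, 1.0, 0.009, 0.0]
force: [0.1, -0.6, 0.3]
width: 0.6
```

```bash
python3 - <<'E'
from h import *
np.set_printoptions(precision=1,suppress=True)
go((497.4,187.7,97.8),1.2)
go((497.4,204,93),1.2)
go((497.4,212,89),1.2)
p=cam('top');q=cam('side')
cv2.imwrite('pics/o1.png',np.hstack([cv2.resize(p['frame'][170:250,220:320],(400,320),interpolation=cv2.INTER_CUBIC),cv2.resize(q['frame'][100:220,260:380],(400,400),interpolation=cv2.INTER_CUBIC)[:320]]))
w,uv=pts(q,60,330,480,515,120,215)
for v in range(110,200,4): print(v,[world(q,u,v).round(0) for u in (306,309,312) if q['range_z'][v,u]>0])
E
```

```text
row [-0. -0. -0.] -0.001 mm [ -0.6 -24.4  -0.9] turn -0.12 | t 22.65 pos [498.5 163.4  96.9] yaw 1.08 F [ 0.1 -0.6  0.3] w 0.6
row [-0.  -0.1  0. ] -0.001 mm [ -0.3 -40.7   3.9] turn -0.12 | t 22.65 pos [498.5 163.4  96.9] yaw 1.08 F [ 0.1 -0.6  0.3] w 0.6
row [-0.  -0.1  0. ] -0.001 mm [ -0.2 -48.7   7.9] turn -0.12 | t 22.65 pos [498.5 163.4  96.9] yaw 1.08 F [ 0.1 -0.6  0.3] w 0.6
110 [array([498., 132., 311.]), array([507., 134., 309.]), array([515., 134., 309.])]
114 [array([498., 125., 302.]), array([506., 124., 302.]), array([515., 129., 299.])]
118 [array([497., 124., 290.]), array([506., 130., 286.]), array([514., 126., 288.])]
122 [array([497., 138., 270.]), array([505., 140., 268.]), array([514., 139., 268.])]
126 [array([496., 140., 255.]), array([505., 141., 255.]), array([513., 137., 256.])]
130 [array([495., 138., 244.]), array([504., 138., 243.]), array([513., 136., 244.])]
134 [array([495., 135., 232.]), array([504., 137., 230.]), array([512., 136., 231.])]
138 [array([492., 456.,  31.]), array([503., 138., 216.]), array([512., 137., 217.])]
142 [array([494., 126., 2
[... 510 characters left out ...]
89.,  82.]), array([499., 188.,  83.]), array([509., 311.,  -1.])]
170 [array([488., 179.,  73.]), array([498., 118., 116.]), array([509., 280.,   2.])]
174 [array([488., 178.,  59.]), array([498., 106., 109.]), array([508., 262.,  -2.])]
178 [array([488., 108.,  93.]), array([497., 100.,  98.]), array([506., 112.,  89.])]
182 [array([487., 147.,  49.]), array([496.,  89.,  91.]), array([506., 193.,  14.])]
186 [array([496., 144.,  35.]), array([505., 141.,  36.])]
190 [array([485., 121.,  36.]), array([495., 121.,  36.]), array([505., 119.,  37.])]
194 [array([485., 123.,  19.]), array([494., 112.,  26.]), array([504., 103.,  33.])]
198 [array([485.,  82.,  35.]), array([503.,  85.,  31.])]
```

View pics/o1.png

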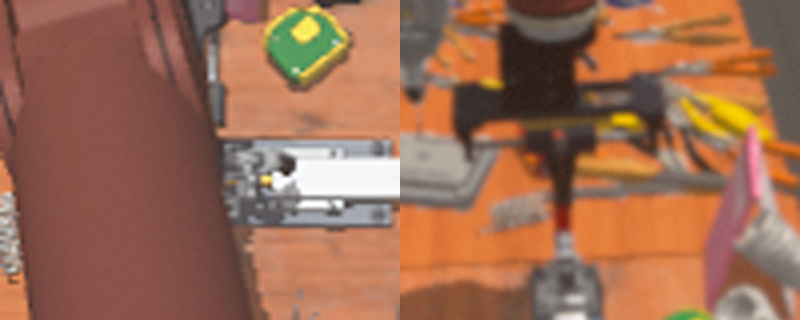

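Request:
apply_moves:
  targets:
    - [0,-0.015,0,0]
    - [0,-0.03,0,0]
    - [0,-0.04,0,0]
    - [0,-0.05,0.001,0]
    - [0,-0.058,0.002,0]
    - [0,-0.066,0.003,0]
    - [0,-0.066,0.003,0]

```text
time: 23.45
ee_pos: [497.0, 198.1, 94.3]
ee_rot: [0.0, 1.0, 0.011, -0.0]
force: [-0.7, 0.4, 0.7]
width: 0.6
```

Request:
apply_moves:
  targets:
    - [0,-0.008,0.003,0]
    - [0,-0.016,0.006,0]
    - [0,-0.024,0.01,0]
    - [0,-0.031,0.014,0]
    - [0,-0.031,0.014,0]

```text
time: 23.95
ee_pos: [496.5, 213.6, 87.1]
ee_rot: [0.0, 1.0, 0.011, -0.0]
force: [0.1, 0.5, -0.0]
width: -0.2
```

```bash
python3 - <<'E'
from h import *
go((497,222.5,82.2))
q=cam('side')
cv2.imwrite('pics/o2.png',cv2.resize(q['frame'][100:220,260:380],(600,600),interpolation=cv2.INTER_CUBIC))
E
```

```text
row [ 0.0013 -0.0179  0.0098] 0.0 mm [ 0.6 -8.9  4.9] turn 0 | t 23.95 pos [496.5 213.6  87.1] yaw 1.23 F [ 0.1  0.5 -0. ] w -0.2
```

View pics/o2.png

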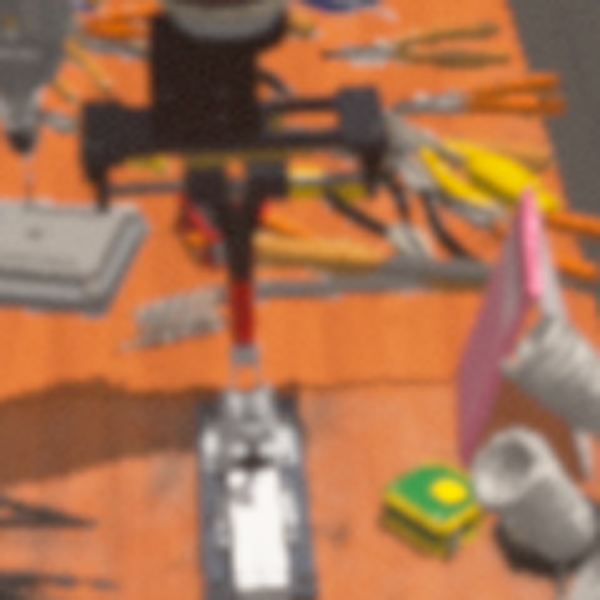

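Request:
apply_moves:
  targets:
    - [0,-0.009,0.005,0]
    - [0,-0.018,0.01,0]
    - [0,-0.028,0.018,0]
    - [0,-0.037,0.027,0]
    - [0,-0.044,0.034,0]
    - [0,-0.044,0.034,0]

```text
time: 24.6
ee_pos: [495.9, 235.3, 69.7]
ee_rot: [0.0, 1.0, 0.011, -0.0]
force: [0.1, -0.1, -0.1]
width: 0.6
```

```bash
python3 - <<'E'
from h import *
go((497,245,56.7))
q=cam('side')
cv2.imwrite('pics/o3.png',cv2.resize(q['frame'][100:220,260:380],(600,600),interpolation=cv2.INTER_CUBIC))
E
```

```text
row [ 0.0027 -0.0193  0.0261] 0.0 mm [ 1.3 -9.6 13. ] turn 0 | t 24.6 pos [495.9 235.3  69.7] yaw 1.23 F [ 0.1 -0.1 -0.1] w 0.6
```

View pics/o3.png

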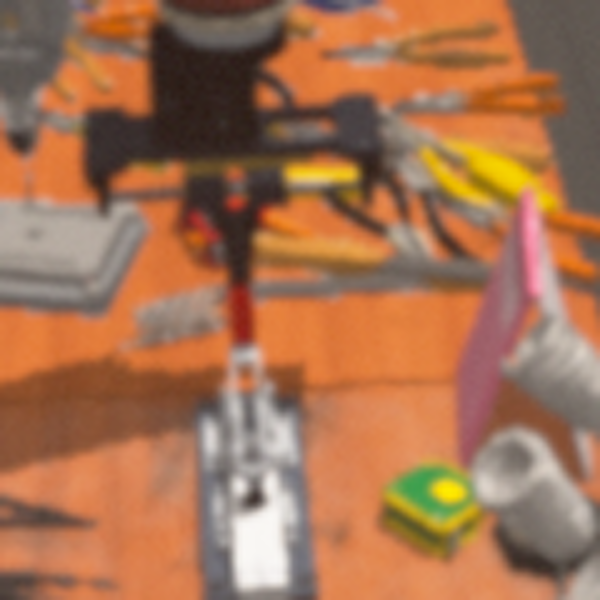

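The pad is down on the bar at crop (255,490) and there is no load yet. Now the loaded part of the arc.

Request:
apply_moves:
  targets:
    - [0,-0.005,0.006,0]
    - [0,-0.01,0.012,0]
    - [0,-0.015,0.019,0]
    - [0,-0.019,0.026,0]
    - [0,-0.019,0.026,0]

```text
time: 25.15
ee_pos: [496.6, 244.4, 57.5]
ee_rot: [0.0, 1.0, 0.01, 0.0]
force: [0.4, -2.3, 4.8]
width: 0.2
```

Request:
apply_moves:
  targets:
    - [0,-0.004,0.007,0]
    - [0,-0.008,0.015,0]
    - [0,-0.008,0.015,0]

```text
time: 25.45
ee_pos: [496.5, 248.5, 50.0]
ee_rot: [-0.0, 1.0, 0.01, 0.0]
force: [0.2, -2.5, 4.0]
width: 0.1
```

Request:
apply_moves:
  targets:
    - [0,-0.003,0.006,0]
    - [0,-0.005,0.012,0]
    - [0,-0.005,0.012,0]

```text
time: 25.75
ee_pos: [496.4, 251.3, 43.9]
ee_rot: [-0.0, 1.0, 0.01, 0.0]
force: [1.1, 0.1, 2.4]
width: 0.3
```

Request:
apply_moves:
  targets:
    - [0,-0.002,0.006,0]
    - [0,-0.004,0.012,0]
    - [0,-0.004,0.012,0]

```text
time: 26.05
ee_pos: [495.3, 253.0, 37.2]
ee_rot: [0.0, 1.0, 0.011, -0.001]
force: [-0.9, 0.4, -0.3]
width: 0.5
```

Request:
apply_moves:
  targets:
    - [0,-0.001,0.004,0]
    - [0,-0.002,0.008,0]
    - [0,-0.002,0.008,0]

```text
time: 26.35
ee_pos: [495.7, 253.8, 33.5]
ee_rot: [0.0, 1.0, 0.01, -0.0]
force: [0.6, -0.2, -0.3]
width: 0.3
```

```bash
python3 - <<'E'
from h import *
go((497,254,33))
q=cam('side')
cv2.imwrite('pics/o4.png',cv2.resize(q['frame'][100:220,260:380],(600,600),interpolation=cv2.INTER_CUBIC))
E
```

```text
row [ 0.0027 -0.0004  0.0011] 0.0 mm [ 1.3 -0.2  0.5] turn 0 | t 26.35 pos [495.7 253.8  33.5] yaw 1.19 F [ 0.6 -0.2 -0.3] w 0.3
```

View pics/o4.png

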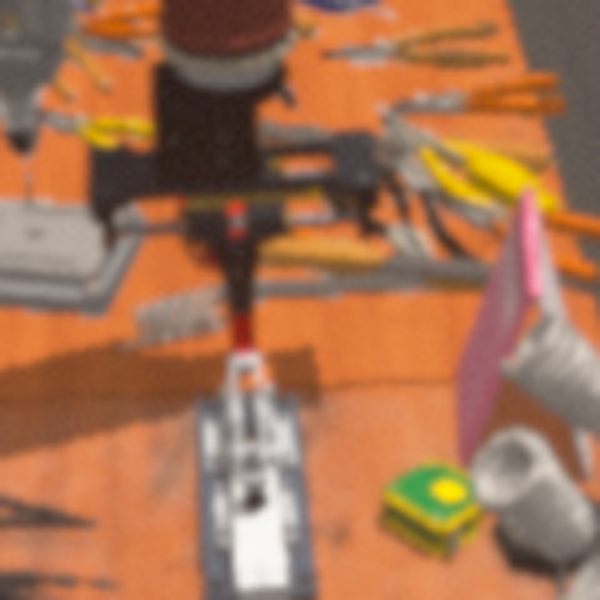

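Request:
apply_moves:
  targets:
    - [0,0,0.003,0]
    - [0,0,0.003,0]

```text
time: 26.6
ee_pos: [495.9, 253.8, 32.3]
ee_rot: [0.0, 1.0, 0.01, -0.0]
force: [-0.6, -1.3, 0.9]
width: 0.0
```

Request:
apply_moves:
  targets:
    - [0,0,0.002,0]
    - [0,0,0.002,0]

```text
time: 26.8
ee_pos: [496.0, 253.8, 31.4]
ee_rot: [0.0, 1.0, 0.01, -0.0]
force: [-0.3, 0.4, -0.7]
width: 0.6
```

Request:
apply_moves:
  targets:
    - [0,0,0.002,0]
    - [0,0,0.002,0]

```text
time: 27.0
ee_pos: [495.9, 253.8, 30.4]
ee_rot: [0.0, 1.0, 0.01, -0.0]
force: [-0.4, -0.6, -0.0]
width: 0.1
```

Request:
apply_moves:
  targets:
    - [0,0,0.002,0]
    - [0,0,0.002,0]

```text
time: 27.2
ee_pos: [496.1, 253.9, 29.8]
ee_rot: [-0.0, 1.0, 0.01, 0.0]
force: [-1.2, -0.9, 3.6]
width: 0.4
```

Request:
apply_moves:
  targets:
    - [0,0,0.0008,0]
    - [0,0,0.0008,0]
    - [0,0,0.0008,0]

```text
time: 27.5
ee_pos: [496.1, 253.9, 29.6]
ee_rot: [-0.0, 1.0, 0.01, 0.0]
force: [-1.6, -1.3, 7.5]
width: 0.5
```

Request:
apply_moves:
  targets:
    - [0,0,-0.02,0]
    - [0,0,-0.1,0]
    - [0,0.04,-0.2,0]
    - [0,0.1,-0.3,0]
    - [0,0.2,-0.4,0]
    - [0,0.3,-0.4,0]
    - [0,0.4,-0.4,0]
    - [0,0.5,-0.4,0]
    - [0,0.6,-0.4,0]
    - [0,0.7,-0.4,0]

```text
time: 28.5
ee_pos: [502.4, -73.2, 229.8]
ee_rot: [-0.0, 1.0, 0.01, 0.001]
force: [1.4, -0.1, -0.3]
width: 0.2
```

Request:
apply_moves:
  targets:
    - [0,0.09,0,0]
    - [0,0.18,0,0]
    - [0,0.26,0,0]
    - [0,0.26,0,0]

```text
time: 28.9
ee_pos: [503.9, -207.5, 229.8]
ee_rot: [0.001, 1.0, 0.006, 0.0]
force: [0.4, -0.2, -0.3]
width: 0.5
```

```bash
python3 - <<'E'
from h import *
np.set_printoptions(precision=1,suppress=True)
go((497,254,33))
p=cam('top');q=cam('side')
def rect(p,z,x0,x1,y0,y1,s=0.2):
    xs=np.arange(x1,x0,-s);ys=np.arange(y1,y0,-s)
    X,Y=np.meshgrid(xs,ys,indexing='ij')
    uv=proj(p,np.c_[X.ravel(),Y.ravel(),np.full(X.size,z)]).astype(np.float32)
    return cv2.remap(p['frame'],uv[:,0].reshape(X.shape),uv[:,1].reshape(X.shape),cv2.INTER_CUBIC)
cv2.imwrite('pics/q1.png',rect(p,34,440,560,-20,300,.4))
cv2.imwrite('pics/q2.png',cv2.resize(q['frame'][120:240,260:380],(600,600),interpolation=cv2.INTER_CUBIC))
for nm in ('bar','handle_grip','clamp_pad','tape_measure','coil','solder_reel','side_cutters','red_tape'):
    print(nm,[(np.array(d['point']).round(1),round(d['p'],2)) for c in(p,q) for d in tip_of(c,nm)[:1]])
for c in (p,q):
    w,uv=pts(c,20,160,470,530,160,300)
    hsv=cv2.cvtColor(c['frame'],cv2.COLOR_BGR2HSV)[uv[:,1].astype(int),uv[:,0].astype(int)]
    k=(hsv[:,1]>150)&((hsv[:,0]<6)|(hsv[:,0]>174)); w=w[k]
    for y in range(200,300,12):
        m=(w[:,1]>=y)&(w[:,1]<y+12)
        if m.sum()>2: print(y,m.sum(),np.median(w[m],0))
E
```

```text
row [-0.  -0.9  0.4] 0.0 mm [  -1.2 -461.6  196.8] turn 0 | t 28.9 pos [ 503.9 -207.5  229.8] yaw 0.71 F [ 0.4 -0.2 -0.3] w 0.5
bar [(array([498.9,  49.1,  12.6]), 0.67), (array([499.6,  49.7,  11.4]), 0.64)]
handle_grip [(array([497.5, 259.8,  46.1]), 0.5)]
clamp_pad [(array([500.9,  53.3,   6.6]), 0.73)]
tape_measure [(array([615.9,  87.6,  -4.7]), 0.72), (array([501.6,  52. ,   6.6]), 0.7)]
coil [(array([450.1, 312.8,  -3.4]), 0.57)]
solder_reel [(array([ 558.3, -164.2,    0.5]), 0.53), (array([ 558.5, -162.8,    2.9]), 0.69)]
side_cutters [(array([ 491.1, -455.6,   -1.8]), 0.72), (array([ 486.5, -454. ,    1.3]), 0.98)]
red_tape [(array([493.3, 444.3,   1.7]), 0.74)]
212 19 [496.3 218.   53.7]
224 18 [495.5 229.9  55.1]
236 23 [495.5 242.2  53.6]
248 22 [497.9 254.6  54.8]
260 24 [496.2 266.2  54.7]
272 17 [494.9 277.1  55.3]
284 3 [498.3 284.1  51.3]
```

View pics/q1.png

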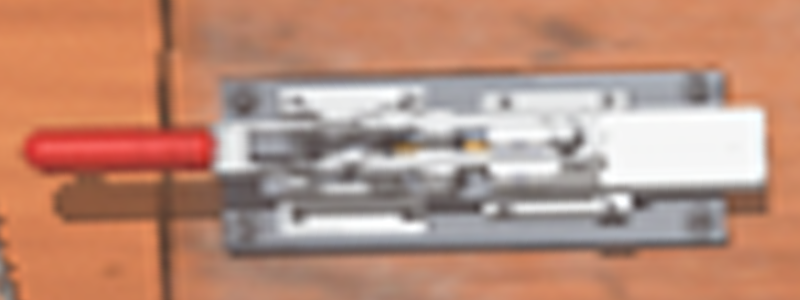

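View pics/q2.png

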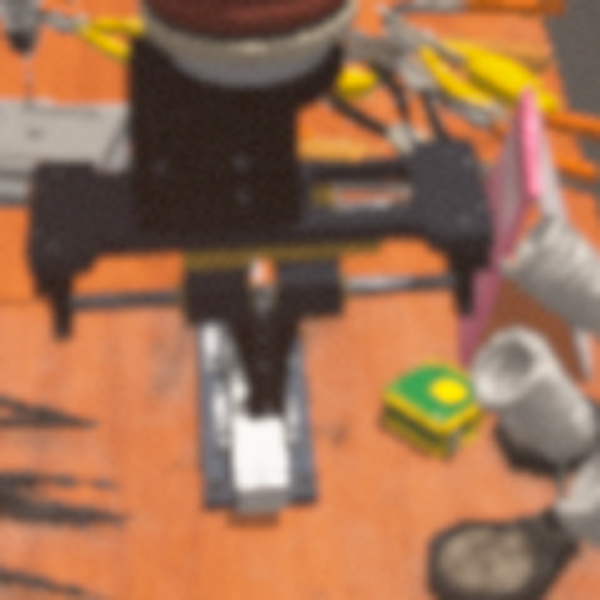

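```bash
python3 - <<'E'
from h import *
print(r.finish_job())
E
```

```text
the job is handed in; nothing more can be done
None
```

The bar is loaded and clamped, and the job was handed in at about 29 s with the gripper clear of everything. No verdict was reported.

**What I did**
- I picked up the bar near its outer end and slid it into the channel with almost no side force.
- I set it on the floor and moved it in 0.5 mm steps until it stalled against the brass screw. The push there was about 5 to 6 N.
- I released the bar, then pushed the red handle along its arc with closed fingers. The force reached about 5 N on the way, and the handle drew itself on past dead centre.
- I checked the hard stop with 7.5 N and moved the arm away.

**Last checks**
- **Handle:** the grip was found at z ≈ 46 mm and y ≈ 260 mm, against about 47 and 258 expected when home. Its top surface is level at about 54 to 55 mm.
- **Bar:** the pad was seen down on the bar as the handle closed. The bar's outer end is at y ≈ -6.0 mm, against -6.4 before clamping, so it did not move measurably.
- **Other things:** the tape measure, solder reel and side cutters were found within about 3 mm of where they started. The coil and red tape came back up to 10 mm and 5 mm off in single detections. I never went near them, so I put that down to detection scatter.

**What disagreed or went wrong**
- **Height error:** the reported tool height read about 24 mm lower than the cameras showed. Because of this my first grasp closed in the air just above the bar; it registered no contact force. I corrected for it from then on.
- **Wrong reading:** a last top-view detection put the clamp pad at z ≈ 7 mm. That contradicts its position on the bar's top at 34 mm, and I treated it as false.
- **Not seen directly:** the final picture does not show the contact between bar and screw clearly. That the bar is seated rests on the force felt and on the bar's end not having moved.

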